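# Set up the test eye and lock the focus

## Robot

A 6-joint arm with a two-finger parallel gripper is mounted at the origin on the work surface. World frame = base frame: x ahead of the robot, y to its left, z up, the work surface at z = 0. Lengths are in mm, angles in rad, forces in N, time in s.
With the tool pointing down it reaches from about 375 to 975 mm from the base axis. Payload 3.8 kg.
Tool frame: the origin (TCP) lies at the very end of the fingers, on their centre line; the grasp point (between the pads) lies behind it (env.grip_depth is the x of the grasp point in the tool frame, in mm); x points along the fingers, z is the direction in which the jaws open and shut, and the axes are right-handed (so a half turn about x gives the same grasp; the last joint's range is limited). The gripper opens to 85 mm and grips with 20 to 120 N. Pads are 22 mm wide; open, the fingers measure 114 mm over their backs; the gripper's body (76 mm by 85 mm) begins 54 mm behind the grasp point. The pads swing forward as they close: fully open they stand 13 mm farther back than shut.
Start: joints at [1.094, 0.264, 1.604, -0, 1.274, -0.037], TCP at [287.384, 610.761, 231.28] pointing down, gripper open.
Joint ranges: [-2.63, 2.63], [-0.94, 2.18], [0.31, 2.57], [-1.31, 4.45], [0, 2.66], [-2.55, 2.55]. Speed limits (rad/s): [2.57, 2.57, 3.14, 3.14, 3.14, 3.14].

## Interface

Orientations are given as [roll, pitch, yaw] about the fixed x, y, z axes, in that order (R = Rz(yaw) Ry(pitch) Rx(roll)).
In Python, from plant import sensors, snapshot, camera_info, env gives the robot as it stands.
- The arm moves only by the shell command python3 -m pendant 'ROWS'. ROWS is JSON, a list of rows, each an object of numbers: "grip": the opening, from 0 (shut) to 1 (fully open); "x", "y", "z": the shift along the tool's x, y, z in cm; "yaw": the turn about the tool's x in units of 6 degrees (1.0 is 6 degrees). In form: [{"grip": .., "x": .., "y": .., "z": .., "yaw": ..}, ...]. A call has 1 to 12 rows; each row is the pose to reach, as a shift and turn from the pose commanded when the call began, along the tool's axes at that moment; what a row does not reach only later rows make up. A row lasts 1/10 s, in which the tool goes at most 50 mm and 8.59 degrees, less where a joint would pass 70% of its speed; a pose out of reach is approached as far as the arm can. A call with a gripper value outside its range is refused whole. The fingers move at their own pace and stop on an object; the grip force is fixed at half the most. Time passes only in rows, so rows that repeat a pose let the fingers close. It gives the time, the measured TCP pose, the force and the opening at its end, in the units of the state.
- sensors.sense(): the state, without advancing time (a new reading comes with each control period).
- snapshot(name): name is "side" or "top" or "wrist"; returns the picture (384x512x3 uint8, red, green, blue); there is no depth.
- camera_info(name): a dict with "intrinsics" (3x3 intrinsics, pixels), "k1" (the pictures are not rectified: a ray, as slopes to the right and down, at radius r is drawn at 1 + k1 r^2 times it, then the intrinsics apply), "R" (3x3) and "t" (3): a world point X has camera coordinates R X + t. Camera axes: x right, y down, z forward; pixel columns grow to the right and rows downward; lengths in mm; the calibration is good to about 2 mm. A picture is of the moment at which its call begins: read the wrist's pose just before it. camera_info takes no time and is no camera call; for the wrist camera it gives the pose at the moment of the call.
- env.sign_off(): hands the job in, once; it reports no verdict.
The state is a dict: "time_s": time; "qpos": joint angles; "dq": joint speeds; "joint_torque": joint torques, N m; "ee_pos": TCP position; "ee_rot": TCP orientation; "contact_force": force on the tool from outside, world axes, zero at the start; "torque": the same for the moment, N m; "width": finger opening in mm.
Only numpy, scipy, OpenCV 4.12 (cv2) and the standard library are available. Lean on these libraries where they do the work, as an engineer would, in place of code of your own. Each camera call takes 0.05 s, during which the arm holds its last target.

## Task

Get the eye camera ready for its morning check: push the round test eye straight back against the guide fence, then slide it along the fence until it touches the console, keeping it standing on the table. Then turn the focus knob until its pointer lines up with the marker tab on the dial, and after that swing the lever of the lock ring under the knob clockwise until it is tight against its stop, without shifting the knob off the mark. Leave the other things on the table where they are.

Things in the scene. Friction and masses are not known exactly. Their poses are not given: they have to be found in the camera images.
- console: Focus unit, fixed to the table: grey box 220 x 220 mm with a dark dial disc (196 mm across), dial face 74 mm above the table. Origin: centre of the box at table height; x points away from the robot at yaw 0, y left, z up. Knob, lock ring and dial are centred on its z axis. It stands at another place and yaw (within 0.2 rad) each time.
- fence (a point): Middle of the guide fence's flat face toward the robot, 25 mm above the table (console's frame: x = +35 mm, y = -253 mm). The fence is a straight fixed aluminium bar, 14 mm thick, 50 mm high, that runs along the console's y from the box's right-hand face (y = -110 mm) to y = -398 mm. Axes as the console's.
- stop (a point): Where the test eye's centre axis belongs: in the console's frame x = 0, y = -145 mm, 45 mm above the table; a test eye here touches both the fence and the console. Axes as the console's.
- eye_mid (a point): Centre of the test eye (half-way up, 40 mm above the table): a loose upright round drum, black with a clear glass band round its waist, 70 mm diameter, 82 mm tall, about 250 g, smooth hard plastic. It starts standing on the robot's side of the fence, some 10 to 45 mm clear of it, and slides on the table when pushed low.
- focus (a joint): Angle of the focus knob in rad: direction of its pointer in the console's frame, 0 = along the console's +x, growing counter-clockwise seen from above; turns from -1.4 to 1.4 and stays where it is left (friction about 0.12 N m).
- grip (a point): On the knob's axis, 125 mm above the table, at the height to grip the knob's bar. The knob is black: a bar 80 mm long, 16 mm wide, upright sides from 99 to 139 mm above the table, on a hub disc of 72 mm diameter whose top is 100 mm above the table. This point's x axis runs along the bar toward the pointer.
- pointer (a point): Tip of the knob's pointer, a steel nose 7 mm wide at one end of the bar, 53 mm from the knob's axis, 104 mm above the table. A thin steel line on top of the bar runs on the pointer's half of the bar only.
- mark (a point): Where the pointer's tip must be seen from above: 53 mm from the knob's axis in line with the marker tab, 104 mm above the table. The marker tab is a fixed upright steel wedge on the dial, 9 mm wide, 20 mm high, from 62 to 89 mm from the axis, on the far half of the dial, set to another angle each time (between -0.15 and 0.45 rad in the sense of joint focus).
- lock (a joint): Angle of the lock ring in rad, clockwise seen from above: 0 = fully loose, 1.5 = tight against its stop. At 0 its lever points at -100 degrees in the console's frame (about the console's -y), at 1.5 at -186 degrees (about the console's -x, toward the robot). It stays where it is left (friction about 0.35 N m: some 4 N at the post). It turns about the same axis as the knob, but separately.
- post (a point): Middle of the upright steel post at the end of the lock ring's lever: 16 mm diameter, 85 mm from the knob's axis, from 81 to 126 mm above the table, this point 109 mm above the table. The ring itself is aluminium, 120 mm in diameter, 75 to 89 mm above the table; the lever is 16 mm wide, 77 to 87 mm above the table.
- drops: Bystander: white bottle, 44 mm diameter, 100 mm tall, behind the fence; origin at its base.
- wipes: Bystander: orange pack, 100 x 170 x 45 mm, on the table to the left of the console; origin under its centre.
- paddle: Bystander: black eye occluder, flat, 165 mm long, 6 mm thick, lying in front of the console; origin under its middle.
- lenscase: Bystander: grey case 155 x 60 x 35 mm, left behind the console; origin under its centre.
- loupe: Bystander: black conical loupe, 56 mm diameter, 46 mm tall, behind the console; origin at its base.
- cup: Bystander: white mug, 72 mm diameter, 85 mm tall, far right; origin at its base.
Mind the look-alikes: they are no part of the job. Leave any orange look-alike of the part that bears eye_mid alone.

How it is judged (in metres and radians):
On the way, in this order (a step that is already met when the one before it is completed fails the run):
1. the test eye stands within 6 mm of the fence while still at least 30 mm short of the console (x of eye_mid in the frame of console above -0.006 m and y of eye_mid in the frame of console below -0.175 m), for 0.05 s.
2. the test eye stands within 6 mm of both the fence and the console (x of eye_mid in the frame of console above -0.006 m and y of eye_mid in the frame of console above -0.151 m), for 0.2 s.
3. the knob's pointer is in line with the marker tab, within 4.5 mm at its tip (horizontal distance between pointer and mark below 0.0045 m), for 0.3 s.
4. the lock ring is tight, within 0.07 rad of its stop (value of joint lock above 1.43 rad and horizontal distance between pointer and mark below 0.0045 m), for 0.2 s.
At the end, for the whole second after the job is handed in: The test eye stands upright on the table, at rest, within 6 mm of the fence and of the console; the pointer's tip is within 4.5 mm of the mark beside the marker tab; the lock ring is within 0.07 rad of its tight stop (over 1.43 rad) (all of step 2 and all of step 4 and angle between eye_mid's own z axis and vertical below 0.05 rad and height (world z) of eye_mid below 0.045 m and linear speed of eye below 0.02 m/s); the robot touches nothing.
It fails at once if the test eye is lifted more than 15 mm or tipped more than 0.35 rad (height (world z) of eye_mid above 0.055 m or angle between eye_mid's own z axis and vertical above 0.35 rad).
It fails at once if another thing on the table is shifted more than 25 mm (distance of any of drops, wipes, paddle, lenscase, loupe, cup from where it was at the start of the episode above 0.025 m).
It also fails if it takes over 72 s, if anything falls off the work surface, if the arm or the gripper's body presses on something with over 40 N, if the wrist force passes 120 N, or if a joint passes its speed limit or range.

## Working session

There is one attempt and no reset: what is moved stays moved. The work goes in short steps, Python scripts to look and compute and a shell command to move; the robot and the scene stay as the last step left them, time stands still between calls to the robot, and variables do not carry over. Pictures are saved under pics/ and viewed, and the job is handed in when it is done.

```bash
ls; mkdir -p pics; python3 - <<'E'
from plant import sensors, snapshot, camera_info, env
import cv2
s=sensors.sense(); print(s); print(env.grip_depth)
for n in ["side","top","wrist"]:
    ci=camera_info(n); print(n,ci)
    im=snapshot(n); cv2.imwrite(f"pics/{n}0.png",im[:,:,::-1])
E
```

```text
pics
{'time_s': 0.0, 'qpos': array([ 1.09407206e+00,  2.64759062e-01,  1.60537999e+00, -3.83074137e-05,
        1.27370848e+00, -3.68956889e-02]), 'dq': array([-0.00082978, -0.00081422, -0.00098815, -0.00059159, -0.00046281,
       -0.00076927]), 'joint_torque': array([-2.57866850e-04, -5.15147460e+01, -3.67297018e+01, -6.53867778e-05,
        1.34335557e-02, -1.14133599e-05]), 'ee_pos': array([287.07634681, 610.09591861, 229.95482188]), 'ee_rot': array([ 3.12092877,  1.56854115, -2.03127753]), 'contact_force': array([-0.23455266, -0.42653452, -0.16237523]), 'torque': array([-0.00484151, -0.00305965,  0.05241305]), 'width': 85.46072171833394}
-18.700000000000003
side {'intrinsics': array([[387.1707418 ,   0.        , 252.55698491],
       [  0.        , 387.1707418 , 185.46151022],
       [  0.        ,   0.        ,   1.        ]]), 'k1': 0.03609150415054778, 'R': array([[ 0.98728699, -0.15769326, -0.01993056],
       [-0.12574375, -0.69817974, -0.70479327],
       [ 0.09722604,  0.69833937, -0.70913272]]), 't': array([-557.68449745,  113.33023042, 1280.49533968])}
top {'intrinsics': array([[401.70836253,   0.        , 248.81188995],
       [  0.        , 401.70836253, 194.65126245],
       [  0.        ,   0.        ,   1.        ]]), 'k1': -0.11558410096249362, 'R': array([[ 0.0287793 , -0.99942   ,  0.01820467],
       [-0.99643989, -0.03012774, -0.07873916],
       [ 0.07924196, -0.0158738 , -0.99672902]]), 't': array([ -43.75436445,  571.57169747, 1087.21069963])}
wrist {'intrinsics': array([[270.37977357,   0.        , 256.22045396],
       [  0.        , 270.37977357, 192.68459491],
       [  0.        ,   0.        ,   1.        ]]), 'k1': -0.009130538589313376, 'R': array([[ 0.4253105 ,  0.90504605, -0.0016211 ],
       [ 0.8576981 , -0.4024871 ,  0.31993455],
       [ 0.28890303, -0.13746194, -0.94743826]]), 't': array([-674.37562531,  -42.15914755,  380.26710796])}
```

View pics/top0.png

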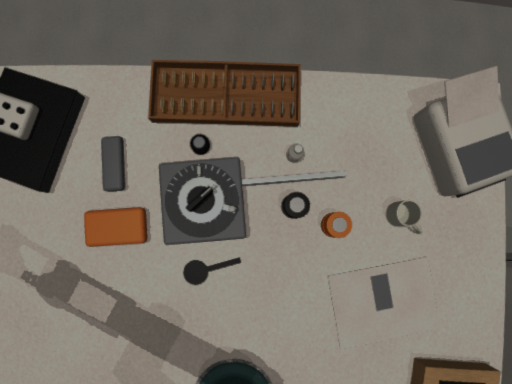

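View pics/side0.png

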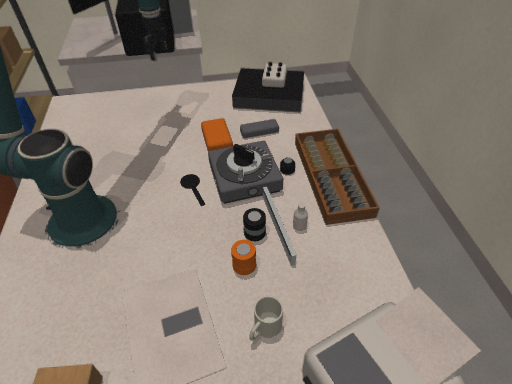

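```bash
python3 - <<'E'
import cv2
a=cv2.imread('pics/top0.png')[60:270,130:430]
cv2.imwrite('pics/top0z.png',cv2.resize(a,(800,560),interpolation=cv2.INTER_CUBIC))
E
```

```text
(no output)
```

View pics/top0z.png

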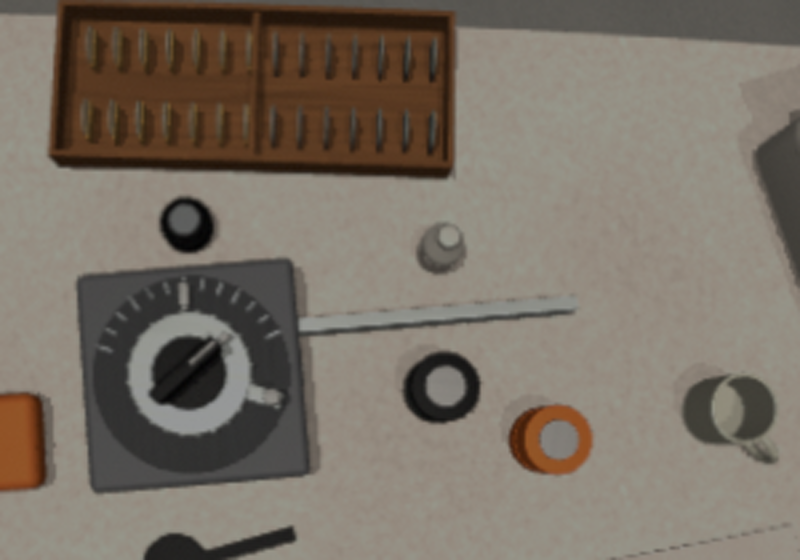

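The top view shows the console at about (203,200), fence running right from (243,183) to (345,175), black eye at (296,205), orange look-alike at (338,225), and the pointer pointing up-right with the tab at about (199,170). Next I measure these.

```bash
cat > h.py <<'E'
import numpy as np, cv2
from plant import sensors, snapshot, camera_info, env
def ray(ci,px):
    K=ci['intrinsics']; px=np.atleast_2d(np.float64(px))
    d=np.stack([(px[:,0]-K[0,2])/K[0,0],(px[:,1]-K[1,2])/K[1,1]],1)
    u=d.copy()
    for _ in range(20):
        r2=(u**2).sum(1,keepdims=True); u=d/(1+ci['k1']*r2)
    v=np.c_[u,np.ones(len(u))]@ci['R']
    return -ci['R'].T@ci['t'], v
def onz(ci,px,z):
    c,v=ray(ci,px); s=(z-c[2])/v[:,2]; return c+v*s[:,None]
def proj(ci,X):
    X=np.atleast_2d(np.float64(X)); c=X@ci['R'].T+ci['t']; u=c[:,:2]/c[:,2:]
    u=u*(1+ci['k1']*(u**2).sum(1,keepdims=True)); K=ci['intrinsics']
    return u*[K[0,0],K[1,1]]+[K[0,2],K[1,2]]
def zoom(im,x0,y0,x1,y1,name):
    a=im[y0:y1,x0:x1]; s=min(800/a.shape[1],600/a.shape[0])
    cv2.imwrite('pics/'+name+'.png',cv2.resize(a,None,fx=s,fy=s,interpolation=cv2.INTER_CUBIC)); print(name,'scale',s)
E
python3 - <<'E'
from h import *
im=cv2.imread('pics/top0.png'); ci=camera_info('top')
g=im.max(2).astype(int)
# console blob: dark region around 203,200
m=(g<95).astype(np.uint8); 
n,l,st,ce=cv2.connectedComponentsWithStats(m)
for i in range(1,n):
    if st[i,4]>60: print(i,st[i],ce[i].round(1))
print(g[200,155:255:4], g[190:220,296])
# white ring
for p in [(165,170),(225,165),(180,215),(203,200),(296,205),(310,179)]: print(p, im[p[1],p[0]])
E
```

```text
1 [    0     0   512   127 43679] [258.9  46. ]
2 [   0   67   86  126 6629] [ 37.7 129.7]
4 [ 413   96   99  288 3415] [467.5 210.2]
9 [ 455  132   57   53 1960] [485.9 157.5]
10 [190 134  21  21 328] [200.1 144.1]
11 [ 101  136   25   56 1240] [113.  163.7]
12 [287 151  15  12  62] [292.  158.1]
14 [ 159  157  185   88 5198] [205.6 200.3]
15 [186 186  29  28 646] [200.3 199.4]
16 [281 192  29  27 453] [294.7 205.3]
17 [386 201  18  25 251] [393.  213.7]
18 [403 201  17  24 263] [412.1 212.3]
19 [142 208   6  35 113] [144.9 224.6]
20 [321 213  11  24 109] [325.  224.3]
23 [183 257  58  28 693] [203.5 269.7]
24 [ 37 261  73  41 812] [ 66.4 281.5]
29 [371 274  22  36 560] [381.5 291.7]
42 [ 115  311   65   48 1381] [150.9 333.3]
51 [ 197  349   76   35 1715] [231.2 370.7]
54 [410 357  89  27 933] [444.1 366.7]
55 [439 380  47   4 123] [457.6 382. ]
[149 149  75  49  49  49 148 151  69  25  29  32  10  28  34 126 152 119
  49  49  50  70  69 136 149] [145 112  57  28  24  26  39  89 125 132 134 133 132 132 134 135 136 136
 136 136 136 130  73  37  31  30  29  26  71 136]
(165, 170) [73 73 74]
(225, 165) [74 74 75]
(180, 215) [49 49 49]
(203, 200) [ 9 10  9]
(296, 205) [126 132 135]
(310, 179) [76 79 79]
```

```bash
cat > meas.py <<'E'
from h import *
im=cv2.imread('pics/top0.png'); ci=camera_info('top')
g=im.max(2).astype(int)
# box: dark + ring filled
m=((g<95)).astype(np.uint8); m[:,246:]=0; m[:,:155]=0; m[:152]=0; m[250:]=0
m=cv2.morphologyEx(m,cv2.MORPH_OPEN,np.ones((5,5)))
c=max(cv2.findContours(m,cv2.RETR_EXTERNAL,cv2.CHAIN_APPROX_NONE)[0],key=cv2.contourArea)
h=cv2.convexHull(c); q=cv2.approxPolyDP(h,6,True)[:,0]; print('quad',q.tolist())
# world points on plane z=72
W=onz(ci,h[:,0],72)[:,:2]; r=cv2.minAreaRect(np.float32(W)); print('box rect',r, onz(ci,q,72).round(1)[:,:2].tolist())
# dial disc: gray 49
m=(g<60).astype(np.uint8); m[:,246:]=0; m[:,:155]=0; m[:152]=0; m[250:]=0
# ring white
w=(g>105).astype(np.uint8); w[:,:178]=0;w[:,222:]=0;w[:176]=0;w[224:]=0
n,l,st,ce=cv2.connectedComponentsWithStats(w); i=1+np.argmax(st[1:,4]); print(st[i])
c=max(cv2.findContours((l==i).astype(np.uint8),cv2.RETR_EXTERNAL,cv2.CHAIN_APPROX_NONE)[0],key=cv2.contourArea)[:,0]
P=onz(ci,c,89)[:,:2]
for _ in range(5):
    A=np.c_[2*P,np.ones(len(P))]; s=np.linalg.lstsq(A,(P**2).sum(1),rcond=None)[0]; R=np.sqrt(s[2]+s[:2]@s[:2])
    e=np.hypot(*(P-s[:2]).T)-R; P=P[abs(e)<max(2.0,2*e.std()) ]
print('ring centre',s[:2],R,e.std())
# fence top face line (bright-ish): columns 250..340
F=[]
for x in range(250,342,4):
    col=g[165:195,x]; F.append((x,col.tolist()))
for x,cc in F[::6]: print(x,cc)
# eye
m=(g<95).astype(np.uint8); m[:,:278]=0;m[:,315:]=0;m[:188]=0;m[222:]=0
c=max(cv2.findContours(m,cv2.RETR_EXTERNAL,cv2.CHAIN_APPROX_NONE)[0],key=cv2.contourArea)
w=(g>115).astype(np.uint8)*0
ff=np.zeros_like(m); cv2.drawContours(ff,[c],-1,1,-1)
w=((g>105)&(ff>0)).astype(np.uint8); ys,xs=np.nonzero(w)
print('eye blob',cv2.minEnclosingCircle(c),'cap',xs.mean(),ys.mean(),len(xs),onz(ci,[[xs.mean(),ys.mean()]],82),onz(ci,[[xs.mean()-(len(xs)/np.pi)**.5,ys.mean()],[xs.mean()+(len(xs)/np.pi)**.5,ys.mean()]],82))
E
python3 meas.py
```

```text
quad [[237, 157], [245, 237], [166, 244], [159, 164]]
box rect ((550.3983764648438, 96.89610290527344), (217.60504150390625, 219.737060546875), 6.607754707336426) [[668.3, 8.2], [457.1, -19.3], [432.3, 187.4], [643.3, 215.4]]
[178 177  44  46 957]
ring centre [551.13740187  99.23456014] 58.51781443157943 0.7657182208854643
250 [148, 149, 149, 149, 149, 150, 149, 149, 149, 149, 150, 148, 142, 120, 142, 151, 151, 151, 134, 82, 89, 138, 149, 149, 149, 149, 149, 148, 148, 148]
274 [149, 149, 149, 149, 149, 149, 149, 149, 149, 148, 138, 115, 135, 144, 145, 147, 127, 78, 88, 137, 148, 147, 148, 149, 149, 149, 149, 149, 149, 149]
298 [149, 148, 149, 148, 149, 149, 149, 149, 140, 118, 134, 142, 143, 145, 127, 78, 84, 135, 146, 147, 147, 149, 149, 149, 148, 146, 119, 61, 29, 23]
322 [148, 148, 149, 149, 149, 148, 141, 119, 131, 140, 143, 142, 126, 80, 83, 134, 148, 149, 149, 149, 149, 149, 149, 148, 149, 149, 149, 149, 148, 149]
eye blob ((295.25408935546875, 205.0901641845703), 14.585321426391602) cap 296.50931677018633 204.3416149068323 161 [[ 546.22824688 -151.65459514   82.        ]] [[ 545.67845009 -132.81179879   82.        ]
 [ 546.77731661 -170.53775061   82.        ]]
```

```bash
cat >> meas.py <<'E'
print('----')
pts=[]
for x in range(250,342,2):
    col=g[165:195,x].astype(float); k=5+np.argmin(col[5:]) if x<282 or x>312 else 5+np.argmin(col[5:20])
    # front top edge: crossing of ~112 just above the minimum
    j=k
    while col[j]<112: j-=1
    pts.append((x,165+j+(col[j]-112)/(col[j]-col[j+1])))
P=onz(ci,pts,50)[:,:2]; vx,vy,x0,y0=cv2.fitLine(np.float32(P),cv2.DIST_HUBER,0,.01,.01).ravel()
yaw=np.arctan2(vx,-vy) if vy<0 else np.arctan2(-vx,vy)
# console y axis dir = (-sin yaw, cos yaw); 
d=np.array([vx,vy]); d*=np.sign(d[1]); yaw=np.arctan2(-d[0],d[1]); print('fence yaw',yaw,'ends',P[0],P[-1])
c=np.array([551.1,98.2]); ex=np.array([np.cos(yaw),np.sin(yaw)]);ey=np.array([-ex[1],ex[0]])
print('fence in console x',((P-c)@ex).mean(),'y',((P-c)@ey)[[0,-1]])
e=np.array([546.2,-151.7]);print('eye cap in console',(e-c)@ex,(e-c)@ey)
zoom(im,155,150,250,250,'knob0')
E
python3 meas.py | sed -n '/----/,$p'
```

```text
----
fence yaw 0.11623546 ends [600.98364334 -28.77561223] [ 630.37686688 -274.24374914]
fence in console x 35.43309574813526 y [-131.90401655 -379.12464924]
eye cap in console -33.84881308898327 -247.64547201916574
knob0 scale 6.0
```

View pics/knob0.png

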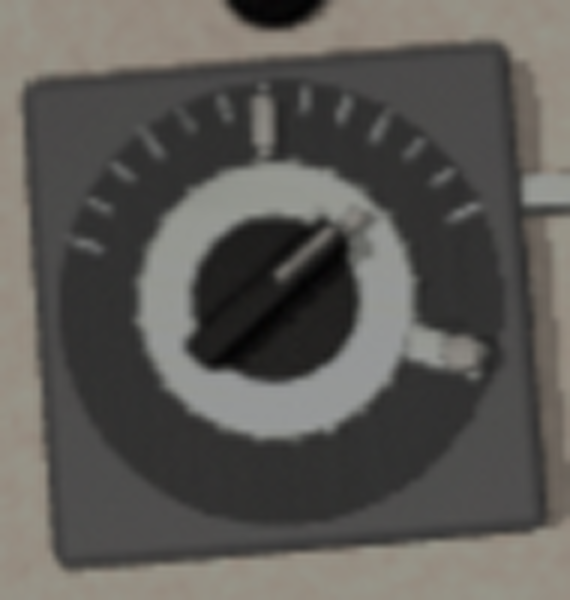

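```bash
echo ok
```

```text
ok
```

```bash
cat >> h.py <<'E'
from scipy.spatial.transform import Rotation as Rot
def Rt():
    s=sensors.sense(); return Rot.from_euler('xyz',s['ee_rot']).as_matrix(), s['ee_pos'], s
C0=np.array([551.1,98.2]); YAW=0.116
def c2w(x,y,z=0,C=None,yaw=None):
    C=C0 if C is None else C; yaw=YAW if yaw is None else yaw
    return np.array([C[0]+x*np.cos(yaw)-y*np.sin(yaw),C[1]+x*np.sin(yaw)+y*np.cos(yaw),z])
def w2c(p):
    d=np.asarray(p)[...,:2]-C0; c,s=np.cos(YAW),np.sin(YAW); return np.stack([d[...,0]*c+d[...,1]*s,-d[...,0]*s+d[...,1]*c],-1)
def jaw_angle(): # angle of the jaw axis (tool z) in console frame, deg
    R,p,s=Rt(); return np.degrees(np.arctan2(R[1,2],R[0,2])-YAW)
def row(target,jawdeg=None):
    """cm shifts along tool axes and yaw units for a world TCP target; jaw axis angle in console frame (mod 180)"""
    R,p,s=Rt(); d=R.T@(np.asarray(target)-p)/10
    y=0
    if jawdeg is not None:
        dd=(jawdeg-jaw_angle()+90)%180-90
        y=-dd/6   # tool x points down: + turn about it is clockwise from above
    print('x %.2f y %.2f z %.2f yaw %.2f'%(*d,y))
E
python3 - <<'E'
from h import *
R,p,s=Rt(); print(R.round(3),'jaw',jaw_angle())
w=camera_info('wrist'); cc=-w['R'].T@w['t']; print('cam in tool',R.T@(cc-p), 'cam fwd in tool',R.T@w['R'][2])
ci=camera_info('top')
mk=onz(ci,[[155+263/6,150+123/6]],94); pt=w2c(mk)[0]; print('mark',pt,np.hypot(*pt),np.arctan2(pt[1],pt[0]))
l=w2c(onz(ci,[[155+275/6,150+278/6],[155+340/6,150+228/6]],139)); d=l[1]-l[0]; print('line',l,np.arctan2(d[1],d[0]),np.arctan2(l[1][1],l[1][0]))
n=w2c(onz(ci,[[155+362/6,150+222/6]],106))[0]; print('nose',n,np.hypot(*n),np.arctan2(n[1],n[0]))
b=onz(ci,[[155+450/6,150+350/6]],120); print('post',w2c(b))
for nm,q,z in [('drops',(296,158),0),('orange',(340,225),82),('paddle',(203,270),3),('cup',(404,214),80),('loupe',(200,144),30)]:
    print(nm,w2c(onz(ci,[q],z)),onz(ci,[q],z).round())
print('behind eye', c2w(-34-60,-248)); row(np.r_[c2w(-34-70,-248)[:2],130],90)
im=cv2.imread('pics/wrist0.png');
E
```

```text
[[-0.001 -0.905  0.426]
 [-0.002  0.426  0.905]
 [-1.     0.    -0.002]] jaw 58.15586810933319
cam in tool [-142.62463322   82.0437968     0.3144962 ] cam fwd in tool [ 9.47412792e-01 -3.20013542e-01  5.78511851e-04]
mark [75.24744967 -1.02443806] 75.25442282814952 -0.013613415172003486
line [[  3.94808765  -5.28836899]
 [ 22.27246901 -33.63457625]] -0.9969213675123589 -0.9858995890350589
nose [ 27.38566722 -41.00882687] 49.312256595107726 -0.9820099797753017
post [[-30.90372056 -74.17705359]]
drops [[ 101.6820681  -270.68304733]] [[ 683. -159.    0.]]
orange [[ -97.93031273 -357.15650377]] [[ 495. -268.   82.]]
paddle [[-190.12440049   18.09620197]] [[360.  94.   3.]]
cup [[ -84.91105317 -534.96934783]] [[ 529. -443.   80.]]
loupe [[158.54254099  -3.74525674]] [[709. 113.  30.]]
behind eye [ 486.43524951 -159.01288857    0.        ]
x 10.13 y -49.94 z -61.63 yaw -5.31
```

View pics/wrist0.png

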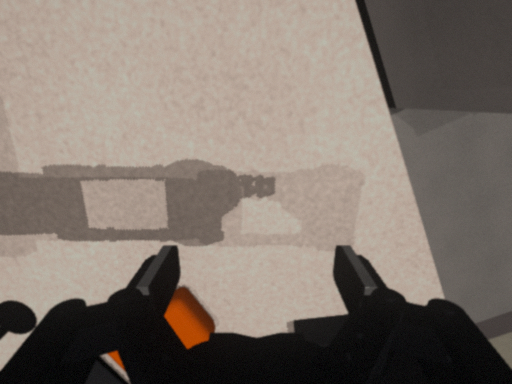

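```bash
python3 -m pendant '[{"grip":0.35,"x":0,"y":-49.9,"z":-61.6,"yaw":-5.3},{"grip":0.35,"x":0,"y":-49.9,"z":-61.6,"yaw":-5.3},{"grip":0.35,"x":0,"y":-49.9,"z":-61.6,"yaw":-5.3},{"grip":0.35,"x":0,"y":-49.9,"z":-61.6,"yaw":-5.3},{"grip":0.35,"x":0,"y":-49.9,"z":-61.6,"yaw":-5.3},{"grip":0.35,"x":0,"y":-49.9,"z":-61.6,"yaw":-5.3},{"grip":0.35,"x":0,"y":-49.9,"z":-61.6,"yaw":-5.3},{"grip":0.35,"x":0,"y":-49.9,"z":-61.6,"yaw":-5.3},{"grip":0.35,"x":0,"y":-49.9,"z":-61.6,"yaw":-5.3},{"grip":0.35,"x":0,"y":-49.9,"z":-61.6,"yaw":-5.3},{"grip":0.35,"x":0,"y":-49.9,"z":-61.6,"yaw":-5.3},{"grip":0.35,"x":0,"y":-49.9,"z":-61.6,"yaw":-5.3}]'
python3 - <<'E'
from h import *
print(jaw_angle(),w2c(Rt()[1])); row(np.r_[c2w(-104,-248)[:2],130],90)
w=camera_info('wrist'); im=snapshot('wrist')[:,:,::-1]; cv2.imwrite('pics/w1.png',im)
E
```

```text
time_s: 1.35
ee_pos: [430.5, 26.1, 231.4]
ee_rot: [-1.538, 1.57, 0.149]
contact_force: [0.8, 0.6, -0.3]
width: 30.0
89.95829918667637 [-128.14519855  -57.62725251]
x 10.14 y -2.42 z -19.04 yaw -0.01
```

View pics/w1.png

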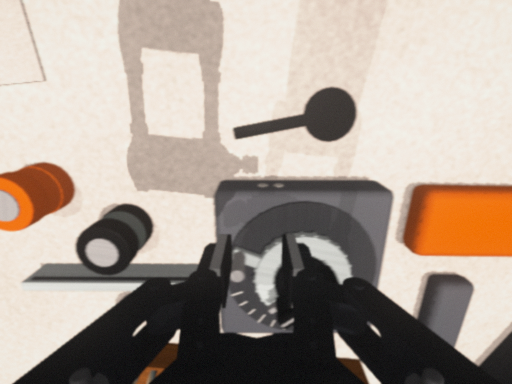

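The wrist view shows the eye's cap at about (101,253) with the fence behind it, and the console in the middle. I'll cross-check the eye's position and move on.

```bash
python3 - <<'E'
from h import *
im=cv2.imread('pics/w1.png'); w=camera_info('wrist'); g=im.max(2).astype(int)
m=(g>130).astype(np.uint8); m[:, :80]=0; m[:,124:]=0; m[:236]=0; m[275:]=0
n,l,st,ce=cv2.connectedComponentsWithStats(m)
for i in range(1,n):
    if st[i,4]>150: print(st[i],ce[i],w2c(onz(w,[ce[i]],82)))
E
```

```text
[ 86 239  33  28 709] [101.4696756  252.28349788] [[ -32.79559218 -258.5998267 ]]
```

```bash
python3 -m pendant '[{"grip":0.35,"x":3,"y":-2.4,"z":-19,"yaw":0},{"grip":0.35,"x":5,"y":-2.4,"z":-19,"yaw":0},{"grip":0.35,"x":8,"y":-2.4,"z":-19,"yaw":0},{"grip":0.35,"x":10,"y":-2.4,"z":-19,"yaw":0},{"grip":0.35,"x":10,"y":-2.4,"z":-19,"yaw":0},{"grip":0.35,"x":10,"y":-2.4,"z":-19,"yaw":0},{"grip":0.35,"x":10,"y":-2.4,"z":-19,"yaw":0}]'
python3 - <<'E'
from h import *
print(jaw_angle(),w2c(Rt()[1])); row(np.r_[c2w(-104,-248)[:2],20],90)
im=snapshot('wrist')[:,:,::-1]; cv2.imwrite('pics/w2.png',im)
E
```

```text
time_s: 2.1
ee_pos: [475.8, -157.5, 130.8]
ee_rot: [0.893, 1.569, 2.578]
contact_force: [0.1, 1.0, 0.1]
width: 29.9
89.89916955984015 [-104.36641137 -245.29573364]
x 11.08 y -0.05 z -0.28 yaw -0.02
```

View pics/w2.png

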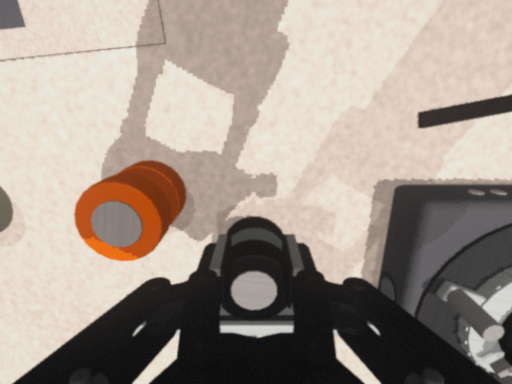

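```bash
python3 - <<'E'
from h import *
w=camera_info('wrist'); print(w2c(onz(w,[(253,290)],82)), w2c(Rt()[1]))
print(proj(w,[c2w(-34,-248,82)]))
t=camera_info('top');print(proj(t,[c2w(-34,-248,82),c2w(-34,-253,82)]))
E
```

```text
[[ -32.55368803 -247.75302431]] [-103.6777156  -245.16553053]
[[252.70395839 288.59615647]]
[[296.66481342 204.42093363]
 [298.55234811 204.25563141]]
```

```bash
python3 -m pendant '[{"grip":0.35,"x":4,"y":0,"z":-0.3,"yaw":0},{"grip":0.35,"x":7,"y":0,"z":-0.3,"yaw":0},{"grip":0.35,"x":10,"y":0,"z":-0.3,"yaw":0},{"grip":0.35,"x":10.9,"y":0,"z":-0.3,"yaw":0},{"grip":0.35,"x":10.9,"y":0,"z":-0.3,"yaw":0},{"grip":0.35,"x":10.9,"y":-1,"z":-0.3,"yaw":0},{"grip":0.35,"x":10.9,"y":-2,"z":-0.3,"yaw":0},{"grip":0.35,"x":10.9,"y":-2.3,"z":-0.3,"yaw":0},{"grip":0.35,"x":10.9,"y":-2.6,"z":-0.3,"yaw":0},{"grip":0.35,"x":10.9,"y":-2.9,"z":-0.3,"yaw":0},{"grip":0.35,"x":10.9,"y":-3.2,"z":-0.3,"yaw":0}]'
python3 - <<'E'
from h import *
print(jaw_angle(),w2c(Rt()[1])); row(np.r_[c2w(-42.6,-248)[:2],22],90)
im=snapshot('wrist')[:,:,::-1]; cv2.imwrite('pics/w3.png',im); zoom(snapshot('top')[:,:,::-1],240,140,360,240,'t3')
E
```

```text
time_s: 3.25
ee_pos: [508.2, -157.1, 22.2]
ee_rot: [1.246, 1.57, 2.932]
contact_force: [-1.7, -0.7, 1.9]
width: 29.8
89.95267952892144 [ -72.15846165 -248.59944863]
x 0.02 y -2.96 z 0.06 yaw -0.01
t3 scale 6.0
```

View pics/w3.png

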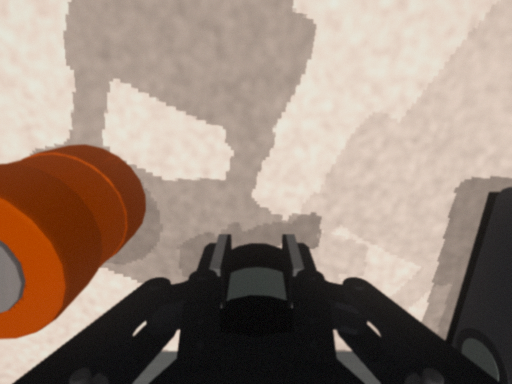

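The eye (at about (256,280)) sits cradled between the two fingertips. Force is about 2 N, so I'll push on slowly.

```bash
python3 -m pendant '[{"grip":0.35,"x":0,"y":-0.3,"z":0,"yaw":0},{"grip":0.35,"x":0,"y":-0.6,"z":0,"yaw":0},{"grip":0.35,"x":0,"y":-0.9,"z":0,"yaw":0},{"grip":0.35,"x":0,"y":-1.2,"z":0,"yaw":0},{"grip":0.35,"x":0,"y":-1.5,"z":0,"yaw":0},{"grip":0.35,"x":0,"y":-1.8,"z":0,"yaw":0},{"grip":0.35,"x":0,"y":-2.1,"z":0,"yaw":0},{"grip":0.35,"x":0,"y":-2.3,"z":0,"yaw":0},{"grip":0.35,"x":0,"y":-2.5,"z":0,"yaw":0},{"grip":0.35,"x":0,"y":-2.7,"z":0,"yaw":0}]'
python3 -m pendant '[{"grip":0.35,"x":0,"y":-0.1,"z":0,"yaw":0},{"grip":0.35,"x":0,"y":-0.2,"z":0,"yaw":0},{"grip":0.35,"x":0,"y":-0.25,"z":0,"yaw":0}]'
python3 - <<'E'
from h import *
print(jaw_angle(),w2c(Rt()[1])); row(np.r_[c2w(-42.6,-248)[:2],22],90)
zoom(snapshot('side')[:,:,::-1],200,150,320,270,'s4')
E
```

```text
time_s: 4.35
ee_pos: [535.4, -154.0, 22.3]
ee_rot: [1.193, 1.571, 2.879]
contact_force: [-1.2, 0.1, 0.4]
width: 29.7
time_s: 4.65
ee_pos: [537.1, -153.8, 22.2]
ee_rot: [1.366, 1.569, 3.052]
contact_force: [-3.9, -1.1, 1.6]
width: 29.6
89.96354613764184 [ -43.01962689 -248.64753857]
x 0.02 y -0.04 z 0.06 yaw -0.01
s4 scale 5.0
```

View pics/s4.png

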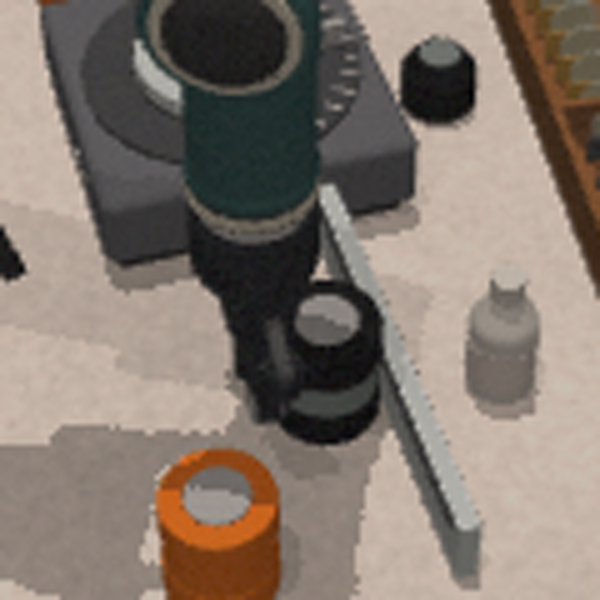

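The eye stands upright and right at the fence. I'll press a little more until the force rises.

```bash
python3 -m pendant '[{"grip":0.35,"x":0,"y":-0.1,"z":0,"yaw":0},{"grip":0.35,"x":0,"y":-0.15,"z":0,"yaw":0},{"grip":0.35,"x":0,"y":-0.15,"z":0,"yaw":0}]'
python3 - <<'E'
from h import *
print(w2c(Rt()[1]),Rt()[2]['contact_force'])
E
```

```text
time_s: 5.0
ee_pos: [537.2, -153.5, 21.7]
ee_rot: [1.342, 1.567, 3.028]
contact_force: [-8.6, -1.6, 2.7]
width: 29.9
[ -42.9708396  -248.43849372] [-8.55876641 -1.62607818  2.66742306]
```

```bash
python3 -m pendant '[{"grip":0.35,"x":0,"y":1,"z":0,"yaw":0},{"grip":0.35,"x":0,"y":3,"z":0,"yaw":0},{"grip":0.35,"x":0,"y":5,"z":0,"yaw":0},{"grip":0.35,"x":0,"y":6,"z":0,"yaw":0},{"grip":0.35,"x":-4,"y":6,"z":0,"yaw":0},{"grip":0.35,"x":-8,"y":6,"z":0,"yaw":0},{"grip":0.35,"x":-11,"y":6,"z":0,"yaw":0},{"grip":0.35,"x":-11,"y":6,"z":0,"yaw":0}]'
python3 - <<'E'
from h import *
print(w2c(Rt()[1]),Rt()[2]['qpos'].round(2),jaw_angle())
im=snapshot('top')[:,:,::-1]; zoom(im,240,140,360,240,'t5')
w=snapshot('wrist')[:,:,::-1]; cv2.imwrite('pics/w5.png',w)
row(np.r_[c2w(0,-330)[:2],132],180)
E
```

```text
time_s: 5.8
ee_pos: [484.2, -162.2, 138.3]
ee_rot: [-2.03, 1.558, -0.344]
contact_force: [0.7, -0.2, -0.5]
width: 30.1
[ -96.57413763 -250.89012318] [-0.37  0.02  2.06  0.    1.05 -2.06] 89.9444764467768
t5 scale 6.0
x 0.20 y -9.99 z -8.07 yaw 14.99
```

View pics/w5.png

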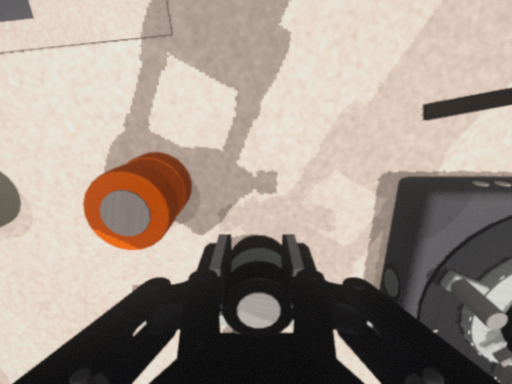

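```bash
python3 - <<'E'
from h import *
im=cv2.imread('pics/w5.png'); w=camera_info('wrist'); g=im.max(2).astype(int)
m=(g>130).astype(np.uint8); m[:, :215]=0; m[:,300:]=0; m[:240]=0; m[345:]=0
n,l,st,ce=cv2.connectedComponentsWithStats(m)
for i in range(1,n):
    if st[i,4]>150: print(st[i],ce[i],w2c(onz(w,[ce[i]],82)))
print(proj(w,[c2w(0,-248,82),c2w(35,-213,50),c2w(35,-283,50)]))
E
```

```text
[ 238  294   42   34 1148] [258.30836237 310.32926829] [[  -5.04941662 -247.26854932]]
[[257.48185546 314.83942459]
 [290.59051677 318.55653435]
 [224.09157423 318.53325491]]
```

```bash
python3 - <<'E'
from h import *
print(w2c(Rt()[1]))
w=camera_info('wrist');im=snapshot('wrist')[:,:,::-1]; g=im.max(2).astype(int)
m=(g>130).astype(np.uint8); m[:, :215]=0; m[:,300:]=0; m[:240]=0; m[345:]=0
n,l,st,ce=cv2.connectedComponentsWithStats(m)
for i in range(1,n):
    if st[i,4]>150: print(st[i],ce[i],w2c(onz(w,[ce[i]],82)))
zoom(im,200,240,330,345,'w6'); 
zoom(snapshot('top')[:,:,::-1],240,140,360,240,'t6')
row(np.r_[c2w(0,-330)[:2],132],0)
E
```

```text
[ -99.81213054 -249.17871982]
[ 236  297   43   35 1172] [257.07508532 314.18430034] [[  -0.73763829 -248.36585626]]
w6 scale 5.714285714285714
t6 scale 6.0
x -0.11 y -10.17 z -8.17 yaw 14.99
```

View pics/w6.png

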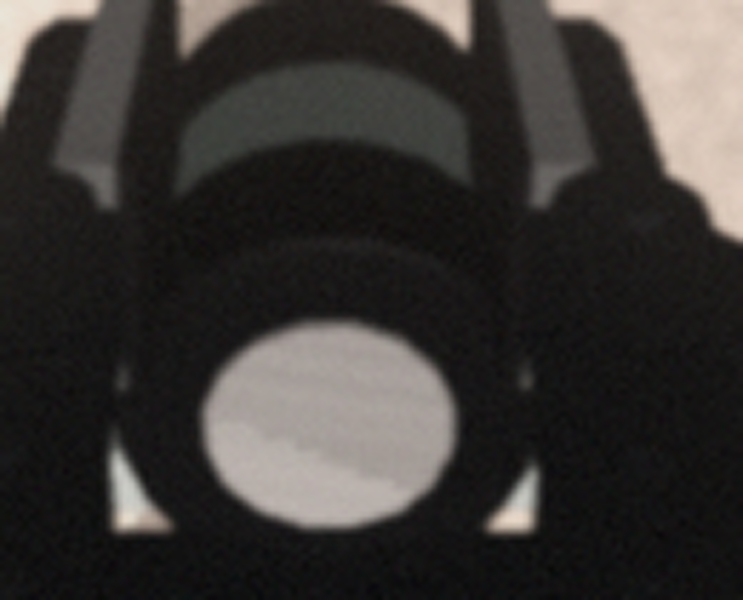

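View pics/t6.png

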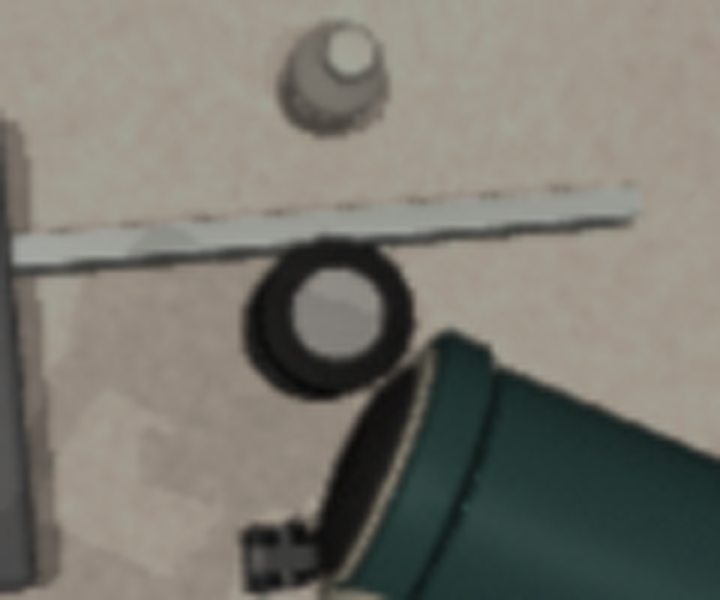

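```bash
python3 -m pendant '[{"grip":0.35,"x":0,"y":-2,"z":-6,"yaw":1.4},{"grip":0.35,"x":0,"y":-5,"z":-8.2,"yaw":2.8},{"grip":0.35,"x":0,"y":-8,"z":-8.2,"yaw":4.2},{"grip":0.35,"x":0,"y":-10.2,"z":-8.2,"yaw":5.6},{"grip":0.35,"x":0,"y":-10.2,"z":-8.2,"yaw":7},{"grip":0.35,"x":0,"y":-10.2,"z":-8.2,"yaw":8.4},{"grip":0.35,"x":0,"y":-10.2,"z":-8.2,"yaw":9.8},{"grip":0.35,"x":0,"y":-10.2,"z":-8.2,"yaw":11.2},{"grip":0.35,"x":0,"y":-10.2,"z":-8.2,"yaw":12.6},{"grip":0.35,"x":0,"y":-10.2,"z":-8.2,"yaw":14},{"grip":0.35,"x":0,"y":-10.2,"z":-8.2,"yaw":15},{"grip":0.35,"x":0,"y":-10.2,"z":-8.2,"yaw":15}]'
python3 -m pendant '[{"grip":0.35,"x":0,"y":0,"z":0,"yaw":0},{"grip":0.35,"x":0,"y":0,"z":0,"yaw":0}]'
python3 - <<'E'
from h import *
print(w2c(Rt()[1]),jaw_angle(),Rt()[2]['qpos'].round(2))
cv2.imwrite('pics/w7.png',snapshot('wrist')[:,:,::-1])
row(np.r_[c2w(0,-330)[:2],28],0)
row(np.r_[c2w(0,-187)[:2],28],0)
E
```

```text
time_s: 7.2
ee_pos: [589.2, -229.7, 129.8]
ee_rot: [2.601, 1.567, 2.716]
contact_force: [0.0, -1.1, 1.0]
width: 29.9
time_s: 7.4
ee_pos: [589.9, -230.0, 131.3]
ee_rot: [2.608, 1.569, 2.725]
contact_force: [-0.3, -1.1, 0.4]
width: 30.0
[   0.55473011 -330.52109936] 0.05648176868122251 [-0.41  0.26  1.79  0.    1.08 -0.53]
x 10.36 y 0.06 z -0.06 yaw 0.01
x 10.37 y 14.36 z -0.05 yaw 0.01
```

View pics/w7.png

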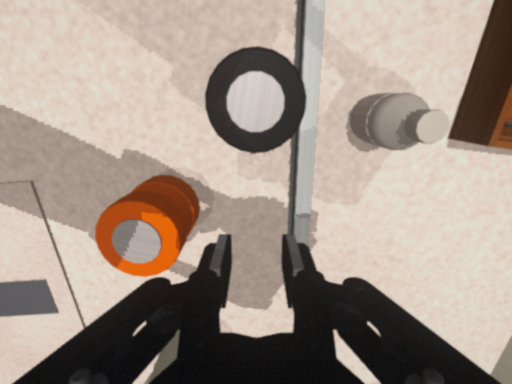

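The wrist view shows the eye at (256,100) touching the fence on the right, with the fingers behind it and the orange look-alike clear at (145,240). I'll narrow the fingers to keep off the fence, lower, and push along it.

```bash
python3 -m pendant '[{"grip":0.25,"x":3,"y":0,"z":-0.2,"yaw":0},{"grip":0.25,"x":6,"y":0,"z":-0.2,"yaw":0},{"grip":0.25,"x":9,"y":0,"z":-0.2,"yaw":0},{"grip":0.25,"x":10.3,"y":0,"z":-0.2,"yaw":0},{"grip":0.25,"x":10.3,"y":0,"z":-0.2,"yaw":0},{"grip":0.25,"x":10.3,"y":1.5,"z":-0.2,"yaw":0},{"grip":0.25,"x":10.3,"y":3,"z":-0.2,"yaw":0},{"grip":0.25,"x":10.3,"y":3.5,"z":-0.2,"yaw":0},{"grip":0.25,"x":10.3,"y":3.8,"z":-0.2,"yaw":0},{"grip":0.25,"x":10.3,"y":4.2,"z":-0.2,"yaw":0},{"grip":0.25,"x":10.3,"y":4.6,"z":-0.2,"yaw":0}]'
python3 - <<'E'
from h import *
print(w2c(Rt()[1]),jaw_angle())
zoom(snapshot('wrist')[:,:,::-1],100,100,450,384,'w8')
zoom(snapshot('side')[:,:,::-1],200,150,320,270,'s8')
E
```

```text
time_s: 8.55
ee_pos: [583.7, -184.9, 30.1]
ee_rot: [-0.652, 1.569, -0.537]
contact_force: [0.2, -1.7, 0.8]
width: 21.2
[  -0.3784341  -284.98346693] -0.03684234484406129
w8 scale 2.112676056338028
s8 scale 5.0
```

View pics/s8.png

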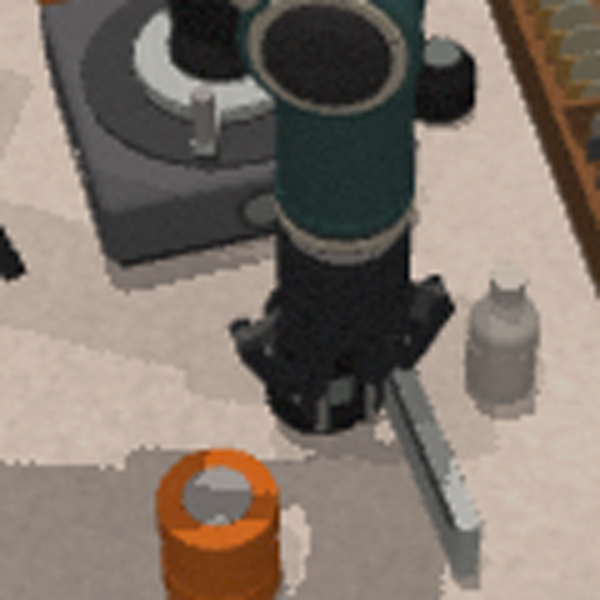

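View pics/w8.png

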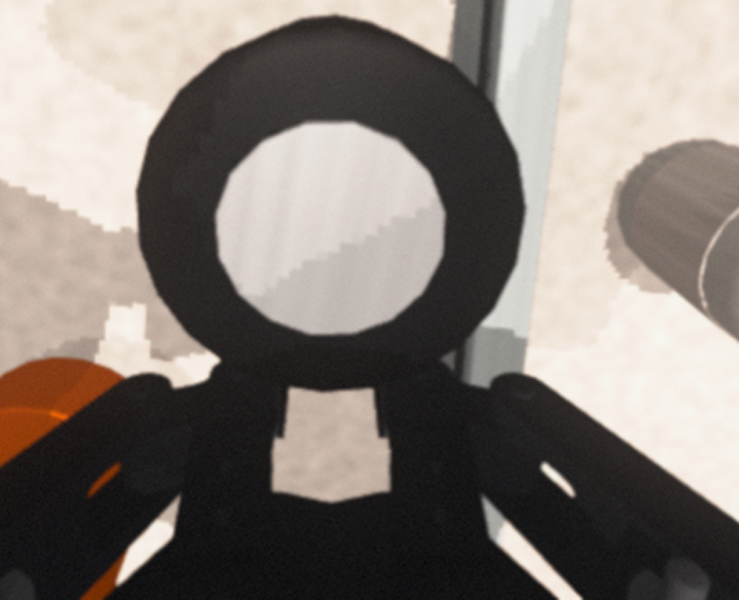

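```bash
python3 -m pendant '[{"grip":0.25,"x":0,"y":0.6,"z":0,"yaw":0},{"grip":0.25,"x":0,"y":1.2,"z":0,"yaw":0},{"grip":0.25,"x":0,"y":1.8,"z":0,"yaw":0},{"grip":0.25,"x":0,"y":2.4,"z":0,"yaw":0},{"grip":0.25,"x":0,"y":3,"z":0,"yaw":0},{"grip":0.25,"x":0,"y":3.6,"z":0,"yaw":0},{"grip":0.25,"x":0,"y":4.2,"z":0,"yaw":0},{"grip":0.25,"x":0,"y":4.8,"z":0,"yaw":0},{"grip":0.25,"x":0,"y":5.4,"z":0,"yaw":0},{"grip":0.25,"x":0,"y":6,"z":0,"yaw":0},{"grip":0.25,"x":0,"y":6.6,"z":0,"yaw":0},{"grip":0.25,"x":0,"y":7.2,"z":0,"yaw":0}]'
python3 - <<'E'
from h import *
print(w2c(Rt()[1]),jaw_angle())
zoom(snapshot('wrist')[:,:,::-1],50,50,450,384,'w9')
zoom(snapshot('side')[:,:,::-1],200,130,320,250,'s9')
E
```

```text
time_s: 9.85
ee_pos: [574.7, -112.8, 29.3]
ee_rot: [3.123, 1.571, -3.045]
contact_force: [0.0, -1.3, -0.5]
width: 21.2
[  -0.93605046 -212.27100996] -0.04392896490463269
w9 scale 1.7964071856287425
s9 scale 5.0
```

View pics/s9.png

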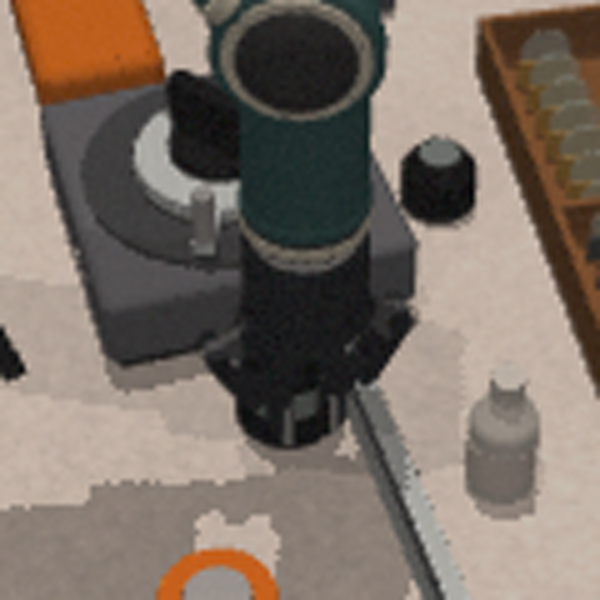

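View pics/w9.png

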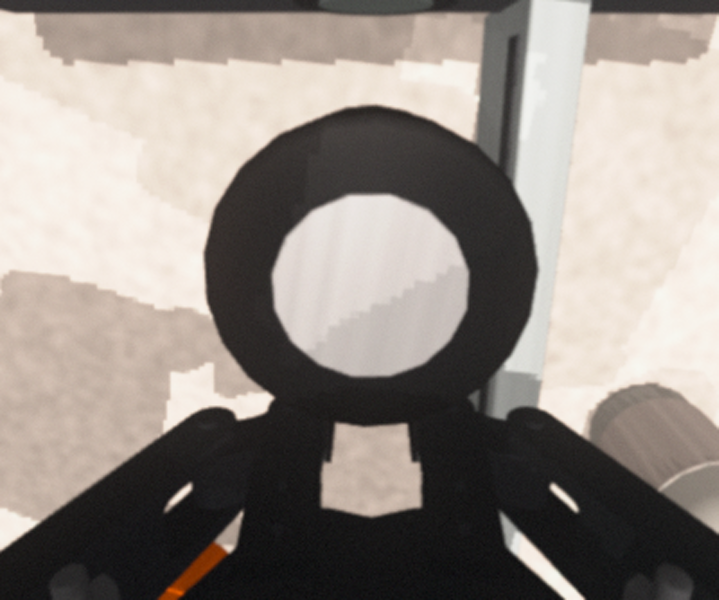

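The eye is at (371,285) in the zoom, still against the fence, with the console face ahead at the top. About 22 mm remain.

```bash
python3 -m pendant '[{"grip":0.25,"x":0,"y":0.5,"z":0,"yaw":0},{"grip":0.25,"x":0,"y":1,"z":0,"yaw":0},{"grip":0.25,"x":0,"y":1.3,"z":0,"yaw":0},{"grip":0.25,"x":0,"y":1.6,"z":0,"yaw":0},{"grip":0.25,"x":0,"y":1.8,"z":0,"yaw":0},{"grip":0.25,"x":0,"y":2,"z":0,"yaw":0},{"grip":0.25,"x":0,"y":2.1,"z":0,"yaw":0},{"grip":0.25,"x":0,"y":2.2,"z":0,"yaw":0}]'
python3 -m pendant '[{"grip":0.25,"x":0,"y":0.05,"z":0,"yaw":0},{"grip":0.25,"x":0,"y":0.1,"z":0,"yaw":0}]'
python3 - <<'E'
from h import *
print(w2c(Rt()[1]),jaw_angle())
zoom(snapshot('wrist')[:,:,::-1],50,50,450,384,'w10')
E
```

```text
time_s: 10.75
ee_pos: [572.3, -91.4, 29.3]
ee_rot: [-1.027, 1.571, -0.911]
contact_force: [-0.4, -1.7, 0.5]
width: 21.5
time_s: 10.95
ee_pos: [572.2, -90.4, 29.3]
ee_rot: [-1.034, 1.571, -0.919]
contact_force: [0.7, -0.7, -1.1]
width: 21.2
[  -0.86426214 -189.8044962 ] -0.049494126143444006
w10 scale 1.7964071856287425
```

View pics/w10.png

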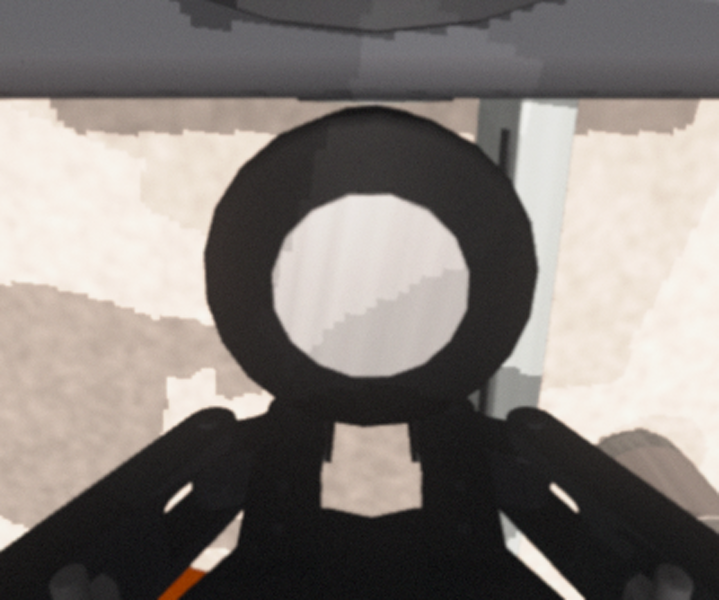

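The eye has come nearly up to the console edge. There is no force rise yet, so I'll keep going in 1 mm steps.

```bash
for i in 1; do python3 -m pendant '[{"grip":0.25,"x":0,"y":0.1,"z":0,"yaw":0},{"grip":0.25,"x":0,"y":0.2,"z":0,"yaw":0},{"grip":0.25,"x":0,"y":0.25,"z":0,"yaw":0}]'; done; python3 -m pendant '[{"grip":0.25,"x":0,"y":0.05,"z":0,"yaw":0},{"grip":0.25,"x":0,"y":0.1,"z":0,"yaw":0}]'
```

```text
time_s: 11.3
ee_pos: [572.0, -88.5, 29.4]
ee_rot: [-1.344, 1.57, -1.228]
contact_force: [-0.1, -5.2, -0.4]
width: 21.6
time_s: 11.5
ee_pos: [572.1, -88.4, 29.5]
ee_rot: [-1.346, 1.568, -1.23]
contact_force: [0.7, -9.4, -2.0]
width: 21.1
```

Contact with the console: force rose to 9 N with no motion. I'll back off, rise and check.

```bash
python3 -m pendant '[{"grip":0.25,"x":0,"y":-0.5,"z":0,"yaw":0},{"grip":0.25,"x":0,"y":-2,"z":0,"yaw":0},{"grip":0.25,"x":0,"y":-4,"z":0,"yaw":0},{"grip":0.25,"x":0,"y":-6,"z":0,"yaw":0},{"grip":0.25,"x":-4,"y":-6,"z":0,"yaw":0},{"grip":0.25,"x":-8,"y":-6,"z":0,"yaw":0},{"grip":0.25,"x":-12,"y":-6,"z":0,"yaw":0},{"grip":0.25,"x":-16,"y":-6,"z":0,"yaw":0},{"grip":0.25,"x":-16,"y":-6,"z":0,"yaw":0},{"grip":0.25,"x":-16,"y":-6,"z":0,"yaw":0}]'
python3 - <<'E'
from h import *
print(w2c(Rt()[1]),jaw_angle())
w=camera_info('wrist');im=snapshot('wrist')[:,:,::-1];cv2.imwrite('pics/w11.png',im)
cv2.imwrite('pics/t11.png',snapshot('top')[:,:,::-1])
print(proj(w,[c2w(0,-145,82)]))
row(np.r_[c2w(0,-60)[:2],240],33)
E
```

```text
time_s: 12.5
ee_pos: [579.6, -147.3, 191.0]
ee_rot: [-0.292, 1.568, -0.178]
contact_force: [-0.9, -0.6, -1.3]
width: 21.6
[-6.63100122e-02 -2.47114736e+02] -0.06545137144033948
[[255.1565045   77.40169317]]
x -5.20 y 18.62 z 0.16 yaw -5.51
```

View pics/w11.png

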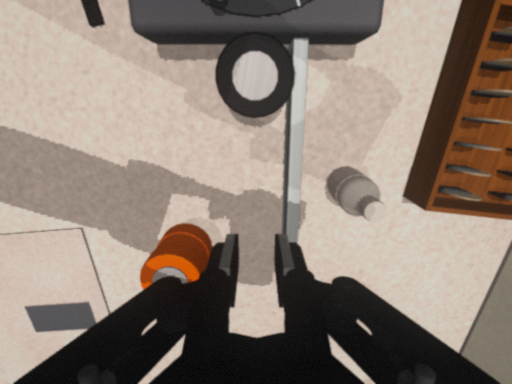

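```bash
python3 -m pendant '[{"grip":0.5,"x":-1,"y":4,"z":0,"yaw":0},{"grip":0.5,"x":-1,"y":8,"z":0,"yaw":0},{"grip":0.5,"x":-1,"y":12,"z":0,"yaw":0},{"grip":0.5,"x":-1,"y":16.5,"z":0,"yaw":0},{"grip":0.5,"x":-1,"y":16.5,"z":0,"yaw":0},{"grip":0.5,"x":-1,"y":16.5,"z":0,"yaw":0},{"grip":0.5,"x":-1,"y":16.5,"z":0,"yaw":0}]'
python3 - <<'E'
from h import *
print(w2c(Rt()[1]),jaw_angle())
im=snapshot('wrist')[:,:,::-1];cv2.imwrite('pics/w12.png',im)
w=camera_info('wrist'); print(proj(w,[c2w(0,0,139),c2w(75,-1,94),c2w(0,0,89)]))
E
```

```text
time_s: 13.3
ee_pos: [559.0, 16.7, 197.9]
ee_rot: [-3.074, 1.568, -2.959]
contact_force: [0.8, 0.2, -0.1]
width: 43.0
[ -1.54163154 -81.87750004] -0.05128158049734037
[[257.25618051 101.89538119]
 [343.64249555 103.00108743]
 [257.16574756 101.80759188]]
```

View pics/w12.png

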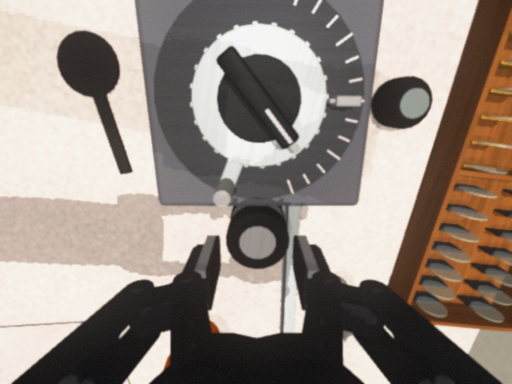

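The wrist view shows the knob at about (258,97), pointer to (293,148), tab at (347,101), post at (222,197). I'll measure these with the arm settled.

```bash
cat > knob.py <<'E'
from h import *
import sys
print(w2c(Rt()[1]))
im=snapshot('wrist')[:,:,::-1].copy();w=camera_info('wrist'); tag=sys.argv[1]; cv2.imwrite(f'pics/{tag}.png',im)
g=im.max(2).astype(int)
def comp(mask,seed):
    n,l,st,ce=cv2.connectedComponentsWithStats(mask.astype(np.uint8)); 
    d=[np.hypot(*(ce[i]-seed)) if st[i,4]>1500 else 1e9 for i in range(1,n)]; return l==1+int(np.argmin(d))
c0=proj(w,[c2w(0,0,89)])[0]
yy,xx=np.mgrid[:384,:512]; near=np.hypot(xx-c0[0],yy-c0[1])<78
m=comp((g>150)&near,c0); c=max(cv2.findContours(m.astype(np.uint8),cv2.RETR_EXTERNAL,cv2.CHAIN_APPROX_NONE)[0],key=cv2.contourArea)[:,0]
P=w2c(onz(w,c,89))
for _ in range(8):
    A=np.c_[2*P,np.ones(len(P))]; s=np.linalg.lstsq(A,(P**2).sum(1),rcond=None)[0]; R=np.sqrt(s[2]+s[:2]@s[:2])
    e=np.hypot(*(P-s[:2]).T)-R; P=P[abs(e)<max(1.5,1.5*e.std())]
print('ring centre (console frame, z89)',s[:2].round(2),'R',R.round(2),len(P))
zoom(im,170,0,370,140 if len(sys.argv)<3 else 200,tag+'z')
E
python3 knob.py w13 a
```

```text
[ -1.29776009 -82.23620605]
ring centre (console frame, z89) [1.15 1.28] R 59.41 380
w13z scale 3.0
```

View pics/w13z.png

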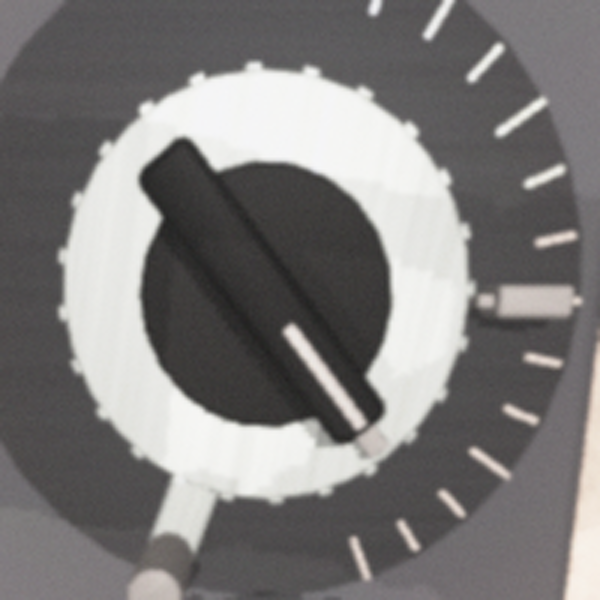

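```bash
python3 - <<'E'
from h import *
w=camera_info('wrist'); O=np.array([170,0])
f=lambda p,z:w2c(onz(w,[O+np.array(p)/3],z))[0]-[1.15,1.28]
a,b=f((292,328),139),f((365,430),139); print('line',a,b,np.arctan2(*(b-a)[::-1]),np.arctan2(*b[::-1]))
n=f((372,441),107); print('nose',n,np.hypot(*n),np.arctan2(*n[::-1]))
m=f((536,302),94); print('tab',m,np.arctan2(*m[::-1])); m=f((487,301),84); print('tab in',m,np.arctan2(*m[::-1]))
t=f((155,585),126); print('post',t,np.hypot(*t),np.degrees(np.arctan2(*t[::-1])))
row(np.r_[c2w(.8,.8)[:2],200],33.5)
E
```

```text
line [ 6.29571562 -6.53701443] [ 24.65264557 -30.75041935] -0.9221117325963675 -0.8950189779124067
nose [ 30.91067806 -38.58877086] 49.442524762105094 -0.8954289939396597
tab [78.38418618 -0.58839452] -0.0075064052912266225
tab in [66.84706165 -0.28044661] -0.00419532222446701
post [-30.90141709 -75.84628607] 81.89967453766779 -112.1670444465469
x -0.15 y 8.33 z 0.17 yaw -5.60
```

```bash
python3 -m pendant '[{"grip":0.5,"x":0,"y":3,"z":0,"yaw":-1.4},{"grip":0.5,"x":0,"y":6,"z":0,"yaw":-2.8},{"grip":0.5,"x":0,"y":8.3,"z":0.1,"yaw":-4.2},{"grip":0.5,"x":0,"y":8.3,"z":0.1,"yaw":-5.6},{"grip":0.5,"x":0,"y":8.3,"z":0.1,"yaw":-6.2},{"grip":0.5,"x":0,"y":8.3,"z":0.1,"yaw":-6.2},{"grip":0.5,"x":0,"y":8.3,"z":0.1,"yaw":-6.2}]'
python3 - <<'E'
from h import *
print(w2c(Rt()[1]),jaw_angle(),Rt()[2]['qpos'].round(2))
im=snapshot('wrist')[:,:,::-1];cv2.imwrite('pics/w14.png',im)
row(np.r_[c2w(.8,.8)[:2],106],37)
E
```

```text
time_s: 14.1
ee_pos: [551.4, 99.0, 199.1]
ee_rot: [2.828, 1.571, -2.694]
contact_force: [-0.5, 0.1, 0.0]
width: 42.5
[0.35715434 0.7853317 ] 36.97896445368996 [ 0.13  0.07  1.89 -0.    1.18 -0.63]
x 9.32 y -0.03 z 0.03 yaw -0.00
```

View pics/w14.png

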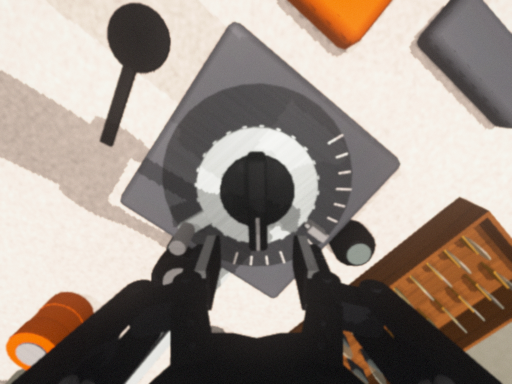

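The bar is vertical in the picture and centred between the fingers at (257,200), so the jaws are aligned with it. Down and grip.

```bash
python3 -m pendant '[{"grip":0.5,"x":3,"y":0,"z":0,"yaw":0},{"grip":0.5,"x":6,"y":0,"z":0,"yaw":0},{"grip":0.5,"x":8,"y":0,"z":0,"yaw":0},{"grip":0.5,"x":9.2,"y":0,"z":0,"yaw":0},{"grip":0.5,"x":9.2,"y":0,"z":0,"yaw":0},{"grip":0,"x":9.2,"y":0,"z":0,"yaw":0},{"grip":0,"x":9.2,"y":0,"z":0,"yaw":0},{"grip":0,"x":9.2,"y":0,"z":0,"yaw":0},{"grip":0,"x":9.2,"y":0,"z":0,"yaw":0},{"grip":0,"x":9.2,"y":0,"z":0,"yaw":0}]'
python3 - <<'E'
from h import *
print(w2c(Rt()[1]),jaw_angle(),Rt()[2]['torque'])
row(np.r_[c2w(.8,.8)[:2],107],89.7)
E
```

```text
time_s: 15.15
ee_pos: [551.8, 99.5, 109.0]
ee_rot: [-1.212, 1.569, -0.447]
contact_force: [-3.8, -3.5, 6.5]
width: 15.1
[0.81120716 1.16776808] 37.16226619513182 [-0.516957    0.53654112  0.01324392]
x 0.20 y -0.03 z -0.02 yaw -8.76
```

```bash
python3 -m pendant '[{"grip":0,"x":0,"y":0,"z":0,"yaw":-1},{"grip":0,"x":0,"y":0,"z":0,"yaw":-2},{"grip":0,"x":0,"y":0,"z":0,"yaw":-3},{"grip":0,"x":0,"y":0,"z":0,"yaw":-4},{"grip":0,"x":0,"y":0,"z":0,"yaw":-5},{"grip":0,"x":0,"y":0,"z":0,"yaw":-6},{"grip":0,"x":0,"y":0,"z":0,"yaw":-7},{"grip":0,"x":0,"y":0,"z":0,"yaw":-8},{"grip":0,"x":0,"y":0,"z":0,"yaw":-8.75},{"grip":0,"x":0,"y":0,"z":0,"yaw":-8.75},{"grip":0,"x":0,"y":0,"z":0,"yaw":-8.75}]'
python3 - <<'E'
from h import *
print(w2c(Rt()[1]),jaw_angle(),Rt()[2]['torque'])
cv2.imwrite('pics/w15.png',snapshot('wrist')[:,:,::-1]); zoom(snapshot('top')[:,:,::-1],150,150,260,250,'t15')
E
```

```text
time_s: 16.25
ee_pos: [551.9, 100.0, 109.0]
ee_rot: [-1.618, 1.569, 0.063]
contact_force: [-3.4, -2.4, 5.4]
width: 15.2
[1.04541664 1.64789618] 89.66936145940538 [-0.16943071  0.47558032  0.14139913]
t15 scale 6.0
```

View pics/w15.png

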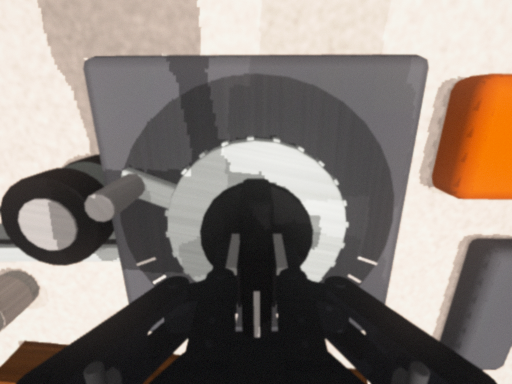

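View pics/t15.png

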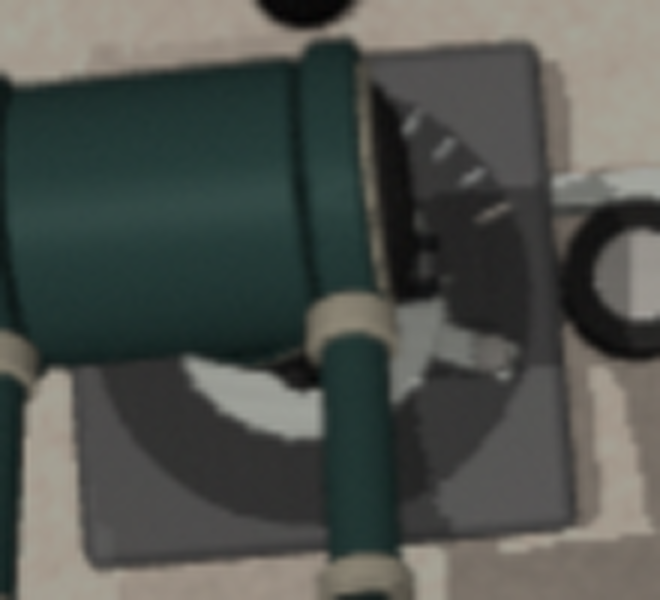

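The bar has followed the jaws and the line runs straight down the picture. I'll release, rise and check the pointer against the tab.

```bash
python3 -m pendant '[{"grip":0.5,"x":0,"y":0,"z":0,"yaw":0},{"grip":0.5,"x":0,"y":0,"z":0,"yaw":0},{"grip":0.5,"x":0,"y":0,"z":0,"yaw":0},{"grip":0.5,"x":-4,"y":0,"z":0,"yaw":0},{"grip":0.5,"x":-8,"y":0,"z":0,"yaw":0},{"grip":0.5,"x":-9,"y":4,"z":0,"yaw":0},{"grip":0.5,"x":-9,"y":-4,"z":0,"yaw":0},{"grip":0.5,"x":-9,"y":-8.2,"z":0,"yaw":0},{"grip":0.5,"x":-9,"y":-8.2,"z":0,"yaw":0},{"grip":0.5,"x":-9,"y":-8.2,"z":0,"yaw":0},{"grip":0.5,"x":-9,"y":-8.2,"z":0,"yaw":0}]'
python3 knob.py w16 a
```

```text
time_s: 17.45
ee_pos: [632.4, 109.0, 196.6]
ee_rot: [1.475, 1.569, -3.127]
contact_force: [0.2, -0.0, 0.5]
width: 42.8
[82.00974002  1.33663924]
ring centre (console frame, z89) [0.15 2.04] R 59.29 375
w16z scale 3.0
```

View pics/w16.png

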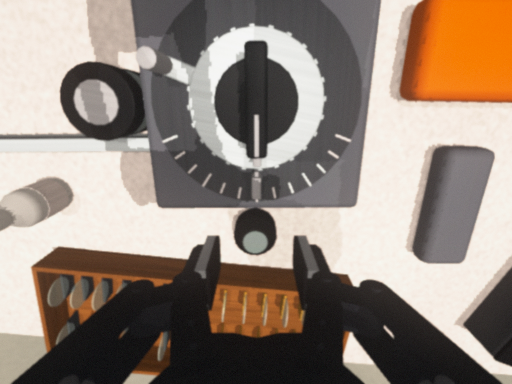

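The pointer at (257,158) sits directly in line with the tab at (257,185). I'll zoom in to quantify.

```bash
python3 - <<'E'
from h import *
zoom(cv2.imread('pics/w16.png'),205,20,310,210,'w16k')
E
```

```text
w16k scale 3.1578947368421053
```

View pics/w16k.png

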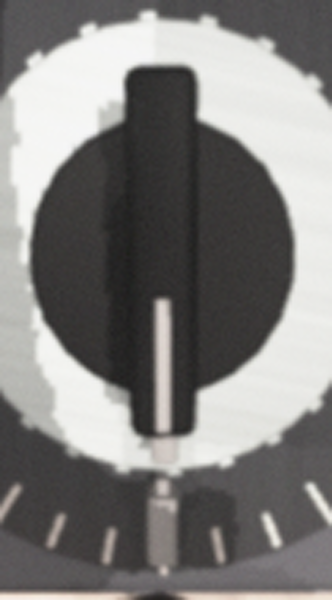

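Nose at x≈163 and tab at x≈162 in the zoom, so they agree within about 0.5 mm. Now the lever: locate the post and plan the arc.

```bash
python3 - <<'E'
from h import *
w=camera_info('wrist'); im=cv2.imread('pics/w16.png'); zoom(im,120,20,220,110,'w16p')
t=w2c(onz(w,[(148,57)],126))[0]-[.5,1.5]; a=np.degrees(np.arctan2(t[1],t[0])); print('post',t,np.hypot(*t),a)
print(Rt()[2]['qpos'].round(2),jaw_angle())
for a in (-100,-112):
    p=c2w(.6+85*np.cos(np.radians(a)),1.4+85*np.sin(np.radians(a)))
    row(np.r_[p[:2],190],a+90)
E
```

```text
w16p scale 6.666666666666667
post [-31.71012076 -76.65889744] 82.95853371173226 -112.47254060402753
[ 0.13  0.22  1.72  0.    1.2  -1.55] 89.65473949713868
x 0.67 y 9.51 z -8.42 yaw -13.39
x 0.68 y 11.22 z -7.94 yaw -11.39
```

View pics/w16p.png

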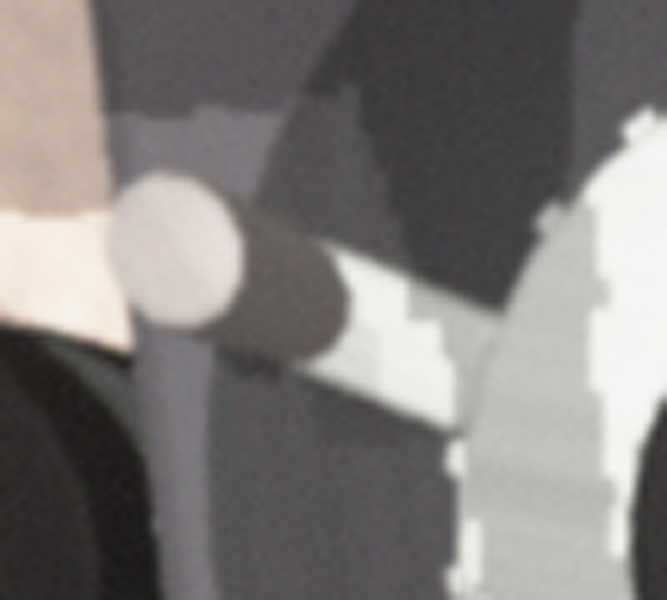

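```bash
python3 -m pendant '[{"grip":0.45,"x":0,"y":4,"z":-2,"yaw":1.4},{"grip":0.45,"x":0,"y":7,"z":-5,"yaw":2.8},{"grip":0.45,"x":0,"y":11.2,"z":-8,"yaw":4.2},{"grip":0.45,"x":0,"y":11.2,"z":-8,"yaw":5.6},{"grip":0.45,"x":0,"y":11.2,"z":-8,"yaw":7},{"grip":0.45,"x":0,"y":11.2,"z":-8,"yaw":8.4},{"grip":0.45,"x":0,"y":11.2,"z":-8,"yaw":9.8},{"grip":0.45,"x":0,"y":11.2,"z":-8,"yaw":11.2},{"grip":0.45,"x":0,"y":11.2,"z":-8,"yaw":12.6},{"grip":0.45,"x":0,"y":11.2,"z":-8,"yaw":14},{"grip":0.45,"x":0,"y":11.2,"z":-8,"yaw":15.4},{"grip":0.45,"x":0,"y":11.2,"z":-8,"yaw":16.8}]'
python3 -m pendant '[{"grip":0.45,"x":0,"y":0,"z":0,"yaw":1.4},{"grip":0.45,"x":0,"y":0,"z":0,"yaw":1.8},{"grip":0.45,"x":0,"y":0,"z":0,"yaw":1.8},{"grip":0.45,"x":0,"y":0,"z":0,"yaw":1.8}]'
python3 - <<'E'
from h import *
print(w2c(Rt()[1]),jaw_angle(),Rt()[2]['qpos'].round(2))
cv2.imwrite('pics/w17.png',snapshot('wrist')[:,:,::-1])
a=-112.4; row(np.r_[c2w(.6+85*np.cos(np.radians(a)),1.4+85*np.sin(np.radians(a)))[:2],97],a+90)
E
```

```text
time_s: 18.7
ee_pos: [528.8, 17.3, 197.0]
ee_rot: [3.094, 1.57, 3.009]
contact_force: [0.6, 0.6, -0.7]
width: 39.0
time_s: 19.1
ee_pos: [529.4, 17.2, 197.2]
ee_rot: [-3.085, 1.57, 2.933]
contact_force: [-0.0, -0.4, 0.8]
width: 38.6
[-30.97005427 -77.9113381 ] -21.87168917869572 [-0.01  0.01  1.95  0.    1.18  0.25]
x 10.02 y 0.03 z -0.12 yaw 0.09
```

View pics/w17.png

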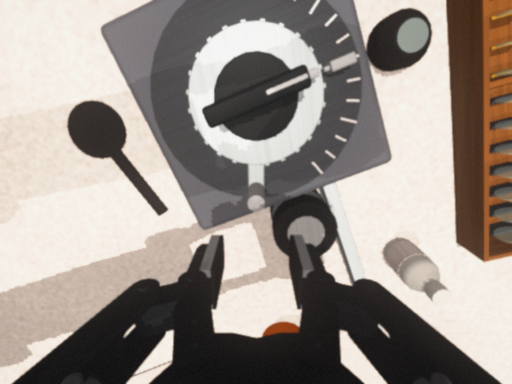

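The post at (256,200) is centred between the fingers in the tool plane, and the lever points straight at the tool. Descend to straddle it.

```bash
python3 -m pendant '[{"grip":0.45,"x":3,"y":0,"z":-0.1,"yaw":0},{"grip":0.45,"x":6,"y":0,"z":-0.1,"yaw":0},{"grip":0.45,"x":8,"y":0,"z":-0.1,"yaw":0},{"grip":0.45,"x":10,"y":0,"z":-0.1,"yaw":0},{"grip":0.28,"x":10,"y":0,"z":-0.1,"yaw":0},{"grip":0.28,"x":10,"y":0,"z":-0.1,"yaw":0},{"grip":0.28,"x":10,"y":0,"z":-0.1,"yaw":0}]'
python3 - <<'E'
from h import *
print(w2c(Rt()[1]),jaw_angle())
cv2.imwrite('pics/w18.png',snapshot('wrist')[:,:,::-1])
R,p,s=Rt()
for k in range(1,13):   # arc plan from here
    a=-112.4-k*6.5; t=np.r_[c2w(.6+85*np.cos(np.radians(a)),1.4+85*np.sin(np.radians(a)))[:2],p[2]]
    d=R.T@(t-p)/10; print(k,round(a,1),d.round(2),'yaw',round(k*6.5/6,2))
E
```

```text
time_s: 19.85
ee_pos: [530.3, 17.4, 98.7]
ee_rot: [0.261, 1.568, -0.006]
contact_force: [0.6, -0.1, 0.5]
width: 24.2
[-30.03219219 -77.83025733] -21.928964028189586
1 -118.9 [-0.    0.06 -1.16] yaw 1.08
2 -125.4 [-0.01  0.23 -2.11] yaw 2.17
3 -131.9 [-0.01  0.5  -3.03] yaw 3.25
4 -138.4 [-0.01  0.88 -3.92] yaw 4.33
5 -144.9 [-0.01  1.36 -4.76] yaw 5.42
6 -151.4 [-0.01  1.93 -5.53] yaw 6.5
7 -157.9 [-0.01  2.58 -6.24] yaw 7.58
8 -164.4 [-0.02  3.31 -6.87] yaw 8.67
9 -170.9 [-0.02  4.11 -7.41] yaw 9.75
10 -177.4 [-0.02  4.96 -7.86] yaw 10.83
11 -183.9 [-0.02  5.86 -8.21] yaw 11.92
12 -190.4 [-0.02  6.79 -8.46] yaw 13.0
```

View pics/w18.png

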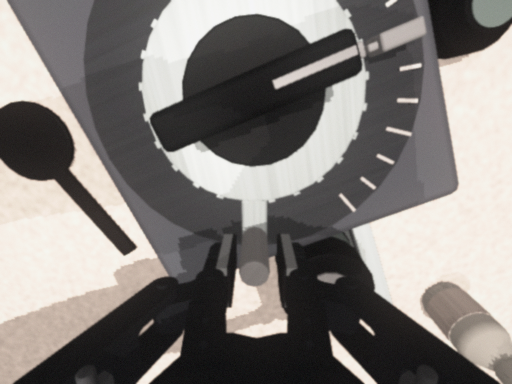

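The post sits between the pads at (254,260). Sweep the arc.

```bash
python3 -m pendant '[{"grip":0.28,"x":0,"y":0.06,"z":-1.1,"yaw":1.1},{"grip":0.28,"x":0,"y":0.23,"z":-2.1,"yaw":2.2},{"grip":0.28,"x":0,"y":0.5,"z":-3.05,"yaw":3.25},{"grip":0.28,"x":0,"y":0.9,"z":-3.9,"yaw":4.3},{"grip":0.28,"x":0,"y":1.35,"z":-4.75,"yaw":5.4},{"grip":0.28,"x":0,"y":1.9,"z":-5.5,"yaw":6.5},{"grip":0.28,"x":0,"y":2.6,"z":-6.25,"yaw":7.6},{"grip":0.28,"x":0,"y":3.3,"z":-6.9,"yaw":8.7},{"grip":0.28,"x":0,"y":4.1,"z":-7.4,"yaw":9.75},{"grip":0.28,"x":0,"y":4.95,"z":-7.85,"yaw":10.8},{"grip":0.28,"x":0,"y":4.95,"z":-7.85,"yaw":10.8}]'
python3 - <<'E'
from h import *
print(w2c(Rt()[1]),jaw_angle())
cv2.imwrite('pics/w19.png',snapshot('wrist')[:,:,::-1])
R,p,s=Rt()
for a in (-180,-183,-186,-189,-190,-191,-192):
    t=np.r_[c2w(.6+85*np.cos(np.radians(a)),1.4+85*np.sin(np.radians(a)))[:2],p[2]]
    d=R.T@(t-p)/10; print(round(a,1),d.round(2),'yaw',round((jaw_angle()-(a+90))/6,2))
E
```

```text
time_s: 21.0
ee_pos: [467.6, 86.1, 99.0]
ee_rot: [1.317, 1.568, -0.08]
contact_force: [-0.5, -0.4, -0.1]
width: 23.9
[-84.32726901  -2.33050839] -86.70066256860106
-180 [-0.    0.02 -0.37] yaw 0.57
-183 [-0.    0.06 -0.82] yaw 1.07
-186 [ 0.    0.12 -1.26] yaw 1.57
-189 [ 0.    0.2  -1.69] yaw 2.07
-190 [ 0.    0.24 -1.84] yaw 2.24
-191 [ 0.    0.27 -1.98] yaw 2.41
-192 [ 0.    0.31 -2.13] yaw 2.57
```

View pics/w19.png

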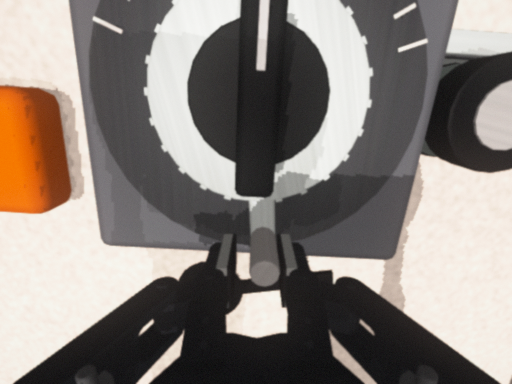

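The post at (264,262) rides on the trailing pad and the bar is still upright in the picture. Continue to the stop.

```bash
python3 -m pendant '[{"grip":0.28,"x":0,"y":0.03,"z":-0.5,"yaw":0.7},{"grip":0.28,"x":0,"y":0.08,"z":-0.9,"yaw":1.2},{"grip":0.28,"x":0,"y":0.12,"z":-1.25,"yaw":1.6},{"grip":0.28,"x":0,"y":0.15,"z":-1.4,"yaw":1.75},{"grip":0.28,"x":0,"y":0.15,"z":-1.4,"yaw":1.75}]'
python3 -m pendant '[{"grip":0.28,"x":0,"y":0.03,"z":-0.1,"yaw":0.1},{"grip":0.28,"x":0,"y":0.06,"z":-0.2,"yaw":0.2},{"grip":0.28,"x":0,"y":0.06,"z":-0.2,"yaw":0.2}]'
python3 - <<'E'
from h import *
q=w2c(Rt()[1]); print(q,np.degrees(np.arctan2(q[1]-1.4,q[0]-.6)),jaw_angle())
E
```

```text
time_s: 21.55
ee_pos: [466.6, 99.6, 98.1]
ee_rot: [1.407, 1.569, -0.172]
contact_force: [1.0, -3.5, 3.1]
width: 23.8
time_s: 21.85
ee_pos: [466.3, 101.9, 97.3]
ee_rot: [1.212, 1.571, -0.39]
contact_force: [1.0, -3.1, 3.4]
width: 23.8
[-83.78582924  13.44297867] 171.87797555711364 -98.43686422831593
```

```bash
python3 -m pendant '[{"grip":0.28,"x":0,"y":0.02,"z":-0.1,"yaw":0.1},{"grip":0.28,"x":0,"y":0.04,"z":-0.2,"yaw":0.2},{"grip":0.28,"x":0,"y":0.04,"z":-0.2,"yaw":0.2}]'
python3 -m pendant '[{"grip":0.28,"x":0,"y":0.02,"z":-0.1,"yaw":0.1},{"grip":0.28,"x":0,"y":0.02,"z":-0.15,"yaw":0.1},{"grip":0.28,"x":0,"y":0.02,"z":-0.15,"yaw":0.1}]'
python3 - <<'E'
from h import *
q=w2c(Rt()[1]); print(q,np.degrees(np.arctan2(q[1]-1.4,q[0]-.6)),jaw_angle())
cv2.imwrite('pics/w20.png',snapshot('wrist')[:,:,::-1])
E
```

```text
time_s: 22.15
ee_pos: [466.4, 103.1, 97.2]
ee_rot: [-0.307, 1.569, -1.93]
contact_force: [-0.2, -7.5, 4.2]
width: 23.9
time_s: 22.45
ee_pos: [466.5, 103.2, 97.2]
ee_rot: [-0.197, 1.566, -1.83]
contact_force: [-0.4, -12.9, 4.7]
width: 23.8
[-83.44262857  14.76508648] 170.9640623770528 -100.17823700381682
```

View pics/w20.png

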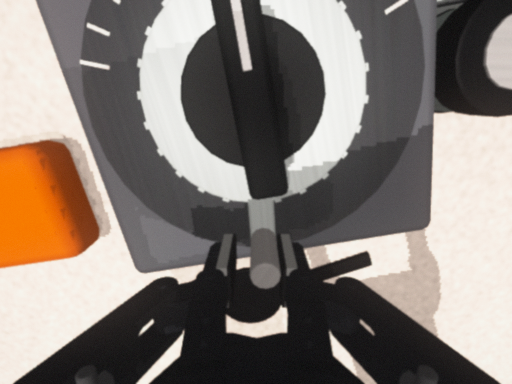

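Force rose to 13 N without motion, so the ring is at its stop. I'll back off, rise and check.

```bash
python3 -m pendant '[{"grip":0.28,"x":0,"y":0,"z":0.3,"yaw":0},{"grip":0.4,"x":0,"y":0,"z":0.6,"yaw":0},{"grip":0.4,"x":0,"y":0,"z":0.6,"yaw":0},{"grip":0.4,"x":-3,"y":0,"z":0.6,"yaw":0},{"grip":0.4,"x":-7,"y":0,"z":0.6,"yaw":0},{"grip":0.4,"x":-10,"y":0,"z":0.6,"yaw":0},{"grip":0.4,"x":-10,"y":0,"z":0.6,"yaw":0},{"grip":0.4,"x":-10,"y":0,"z":0.6,"yaw":0},{"grip":0.4,"x":-10,"y":0,"z":0.6,"yaw":0}]'
python3 knob.py w21 a
python3 - <<'E'
from h import *
print(jaw_angle()); im=cv2.imread('pics/w21.png'); cv2.imwrite('pics/t21.png',snapshot('top')[:,:,::-1])
E
```

```text
time_s: 23.4
ee_pos: [465.4, 99.5, 195.8]
ee_rot: [-1.509, 1.568, 3.141]
contact_force: [0.6, 0.1, -0.4]
width: 33.9
[-84.96601487  11.22447244]
ring centre (console frame, z89) [0.28 1.67] R 59.26 351
w21z scale 3.0
-100.23870927231668
```

View pics/w21.png

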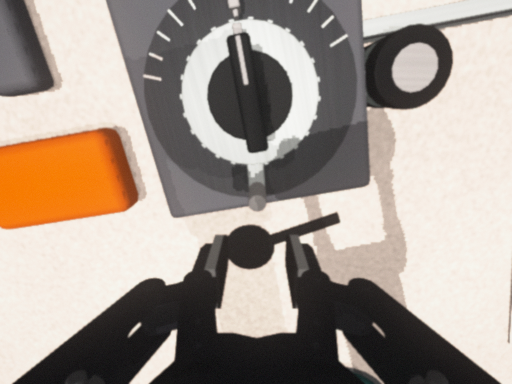

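View pics/w21z.png

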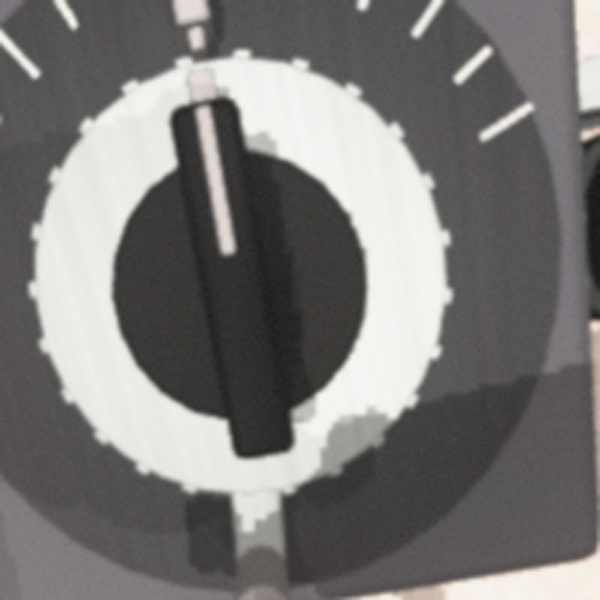

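```bash
python3 - <<'E'
from h import *
w=camera_info('wrist'); O=np.array([170,0]); c=np.array([.3,1.7])
f=lambda p,z:w2c(onz(w,[O+np.array(p)/3],z))[0]-c
a=w2c(onz(w,[(257,203)],126))[0]-c; print('post',a,np.hypot(*a),np.degrees(np.arctan2(a[1],a[0])))
n,t=f((202,85),105),f((196,38),84); print('nose',n,np.arctan2(n[1],n[0]),'tab',t,np.arctan2(t[1],t[0]))
t=f((191,10),94); print('tab top',np.arctan2(t[1],t[0])); b=f((228,253),139);e=f((203,108),139);print('line',np.arctan2(*(e-b)[::-1]))
g=cv2.imread('pics/w21.png').max(2); m=(g>130).astype(np.uint8); m[:,:385]=0;m[:,445:]=0;m[:38]=0;m[95:]=0
n_,l,st,ce=cv2.connectedComponentsWithStats(m)
for i in range(1,n_):
    if st[i,4]>800: print('cap',ce[i],st[i],w2c(onz(w,[ce[i]],82))[0])
im=cv2.imread('pics/t21.png'); zoom(im,90,110,430,290,'t21z')
E
```

```text
post [-83.66709276   8.56345828] 84.10419269132294 174.15603714665733
nose [49.98972203 -0.35906644] -0.007182681814273855 tab [66.03927823 -0.54206215] -0.008207993656143591
tab top -0.010309896898318984
line -0.006973532327873256
cap [414.58651685  66.98651685] [ 392   43   46   50 1780] [  -0.14684622 -143.43192757]
t21z scale 2.3529411764705883
```

View pics/t21z.png

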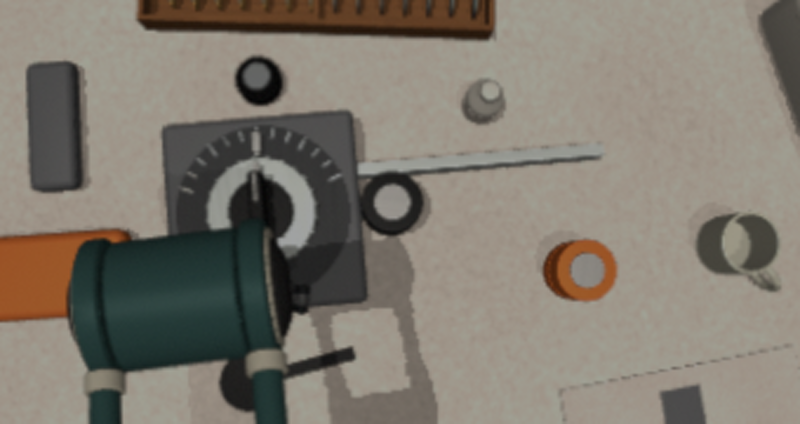

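All checks agree: post at -185.9° (stop is -186°), pointer within 0.1 mm of the tab line, and the eye at (0, -143) mm in the console frame, against the fence and console. The arm is clear, so I'm handing in.

```bash
python3 -c "
from plant import env
print(env.sign_off())"
```

```text
the job is handed in; nothing more can be done
None
```

I finished all four steps and handed the job in at about 24 s of the 72 s allowed; sign-off gives no verdict.

- **Test eye:** I pushed it low and square against the fence until it was blocked at 8.6 N, then slid it along the fence to the console until it was blocked at 9.4 N. The last look put its centre at (0, -143) mm in the console's frame, against a target of (0, -145). It was standing upright.
- **Knob:** I gripped the bar and turned it to the marker tab. After the lever was moved, the pointer read -0.007 rad and the tab -0.008 to -0.010 rad, an offset of about 0.1 mm at the tip.
- **Lock ring:** I swept the post clockwise to its stop, where the force rose to 13 N with no further motion. The post measured -185.9° against the stop's -186°, so the joint is at about 1.5 rad.
- **The rest:** The arm was backed off and raised about 100 mm clear. The look-alike and the other items appear unmoved in the last top picture; I did not measure them again.

Some measurements disagreed along the way:

- **Moving arm:** Wrist pictures taken while the arm was still settling were off by 4 to 11 mm. For the eye I repeated the measurement once the arm was still, and it agreed.
- **Starting pointer angle:** The first estimate was -0.99 rad from the top camera and -0.92 rad from the wrist. I used the wrist value.
- **Starting lever angle:** The lever started at about -112° rather than -100°, so it was not quite fully loose.

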